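# Build up and lock a guide-roller spindle

### The arm

A 6-joint arm with a two-finger parallel gripper is mounted at the origin on the work surface; the furniture and walls round the work are solid. World frame = base frame: x ahead of the robot, y to its left, z up, the work surface at z = 0. Lengths are in m, angles in degrees, forces in N, time in s.
With the tool pointing down it reaches from about 0.3 to 0.75 m from the base axis. Payload 8.5 kg.
Tool frame: the origin (TCP) lies midway between the tips of the shut fingers; the grasp point (between the pads) lies 19 mm behind it (env.tcp_to_grasp is the z of the grasp point in the tool frame, in m); z points along the fingers, y is the line along which they close (so a half turn about z gives the same grasp; the last joint's range is limited). The gripper opens to 85 mm and grips with 20 to 120 N. Pads are 22 mm wide; open, the fingers measure 114 mm over their backs; the gripper's body (76 mm by 85 mm) begins 54 mm behind the grasp point. The pads swing forward as they close: fully open they stand 13 mm farther back than shut.
Start: joints at [63.638, 21.807, 74.336, -0, 83.858, -12.336], TCP at [0.133, 0.534, 0.231] pointing down, gripper open.
Joint ranges: [-178.18, 178.18], [-50.72, 133.34], [12.68, 142.11], [-81.47, 261.47], [9.98, 163.14], [-165.26, 165.26]. Speed limits (degrees/s): [136.94, 136.94, 180, 180, 180, 180].

### API

Orientations are given as a 3x3 rotation matrix whose columns are the frame's x, y, z axes.
In Python, from rig import env, imaging, job, models gives the robot as it stands. The module is installed in compiled form; this text tells all that it offers.
- The arm moves only by the tool jog_arm, never from a script. Its argument "plan" is text: rows parted by semicolons, each of 7 numbers parted by spaces: the turn, a rotation vector about the tool's x, y, z in degrees, then the shift along the tool's x, y, z in cm, then the closure in counts, from 0 (fully open) to 255 (shut). In form: rx ry rz x y z claw; .... A call has 1 to 10 rows; each row shifts and turns the commanded pose from where the row before left it, along the tool's axes as they then stand; what a row does not reach is not made up. A row lasts 1/12 s, in which the tool goes at most 41.7 mm and 7.16 degrees, less where a joint would pass 70% of its speed; a pose out of reach is approached as far as the arm can. A call with a gripper value outside its range is refused whole. The fingers move at their own pace and stop on an object; "grip_force" is the grip in N (left out, the last holds). Time passes only in rows, so rows that do not move let the fingers close. It gives the time, the measured TCP pose, the force, the opening and the grip force at its end, in the units of the state.
- env.observe(): the state, without advancing time (a new reading comes with each control period).
- imaging.get_image(name): name is "scene" or "top" or "wrist"; returns a dict with "pixels" (420x560x3 uint8, red, green, blue), "depth" (420x560 float32, m along the optical axis (not along the pixel's ray), 0 where there is no reading), "fov_y" (degrees; the focal length in pixels is half the picture's height over the tangent of half this angle, whatever the lens; pixels are square), "cx", "cy" (the principal point, pixels), "world_from_camera" (4x4, takes a point from camera to world coordinates). Camera axes: x right, y down, z forward; pixel columns grow to the right and rows downward; lengths in m; the calibration is good to about 2 mm. A picture is of the moment at which its call begins.
- job.close_job(): hands the job in; it is judged then, once.
Trained networks look in the newest picture that a camera, given by its name, has taken for a name from the list of things; names that differ only in an ending like _2 or _b are one class to them, and where a whole thing is asked for, a point or a joint stands for the part that bears it (a point fixed in the world has none). Each returns a list of dicts, best first, with "confidence" (0 to 1); they miss things now and then, are a little off and sometimes report something else, mostly with a low value. They report only what shows in the picture. A call takes as long as a camera call. They do not tell look-alikes from the thing itself.
- models.outline_of(camera, query): "region" (420x560 bool, what is visible of it) and "bbox" ([centre column, centre row, width, height] in pixels, round what is visible of it).
- models.tip_of(camera, query): "at" ([column, row] in pixels: a listed point, or the origin of a listed thing).
The state is a dict: "time_s": time; "q": joint angles; "qvel": joint speeds; "joint_efforts": joint torques, N m; "position": TCP position; "tool_rot": TCP orientation; "ft_force": force on the tool from outside, world axes, zero at the start; "wrist_torque": the same for the moment, N m; "grip_width": finger opening in m; "gripper_force": force on a finger pad.
Only numpy, scipy, OpenCV 4.12 (cv2) and the standard library are available. Lean on these libraries where they do the work, as an engineer would, in place of code of your own. Each camera call takes 0.05 s, during which the arm holds its last target. There are 200 camera calls.

### The job

Build up the roller spindle on the service stand: thread every spacer (thick, narrow ring) that is there onto the upright bolt first, then every washer (thin, wide ring), then the flanged bushing last, each lying flat on the one below. Then take the key from its rest, put it fully into the lock on the stand, turn it clockwise to the stop so that the lock is locked, draw the key out and stand it fully home in its rest again. Leave the other things on the table where they are.

Things in the scene. Friction and masses are not known exactly. Their poses are not given: they have to be found in the camera images.
- spacer_a: A spacer, may be absent (one to three are present): a thick narrow plain steel ring, outer diameter 32 mm, 12 mm tall, about 50 g. Bore 20 mm, so 2 mm of play all round on the bolt. Lies flat at the start, loose on the table to the left of the key rest. Origin: centre of its underside; z along the bore, up.
- spacer_b: A spacer, may be absent (one to three are present): a thick narrow plain steel ring, outer diameter 32 mm, 12 mm tall, about 50 g. Bore 20 mm, so 2 mm of play all round on the bolt. Lies flat at the start, loose on the table to the left of the key rest. Origin: centre of its underside; z along the bore, up.
- spacer_c: A spacer, may be absent (one to three are present): a thick narrow plain steel ring, outer diameter 32 mm, 12 mm tall, about 50 g. Bore 20 mm, so 2 mm of play all round on the bolt. Lies flat at the start, loose on the table to the left of the key rest. Origin: centre of its underside; z along the bore, up.
- washer_a: A washer, may be absent (one or two are present): a thin wide plain steel ring, outer diameter 42 mm, 8 mm tall, about 50 g. Bore 20 mm, so 2 mm of play all round on the bolt. Lies flat at the start, loose on the table to the left of the key rest. Origin: centre of its underside; z along the bore, up.
- washer_b: A washer, may be absent (one or two are present): a thin wide plain steel ring, outer diameter 42 mm, 8 mm tall, about 50 g. Bore 20 mm, so 2 mm of play all round on the bolt. Lies flat at the start, loose on the table to the left of the key rest. Origin: centre of its underside; z along the bore, up.
- bushing: The flanged bushing, always present: a steel sleeve 20 mm tall in all, outer diameter 27 mm, with a flange of 36 mm diameter and 5 mm thickness at its lower end, about 60 g; the sleeve above the flange is what to grip. Bore 20 mm, so 2 mm of play all round on the bolt. Lies flat at the start, loose on the table to the left of the key rest. Origin: centre of its underside; z along the bore, up.
- stand: Fixed service stand: grey plate 80 x 190 x 12 mm (x, y, z), within 0.35 rad of square to the robot. On it an upright bolt at y = +55 mm (left, seen from the robot) and the lock at y = -55 mm (right). Origin: centre of the underside; x across the plate, y along it towards the bolt.
- bolt_foot (a point): Centre of the seat where the stack rests: top of a steel collar of 48 mm diameter and 4 mm height round the foot of the bolt, 16 mm above the table. The bolt is plain steel, 16 mm thick and rises 76 mm above this point, the topmost 8 mm tapering to 9 mm. z up.
- bolt_tip (a point): Centre of the bolt's tip, 76 mm above the seat.
- lock_mouth (a point): Centre of the top face of the lock's turning core, 40 mm above the table: a square block 32 x 32 mm in a fixed round dark housing (60 mm diameter, rim 2 mm below the core's top). The keyway, a slot 17 x 9 mm and 28 mm deep, opens in that face. The point turns with the core: x along the slot's long side, z up. A dark dot marks the slot's +x end.
- lock (a joint): Turn of the lock core about its vertical axis in rad: 0 unlocked (slot along the stand's x), grows clockwise seen from above, hard stop at 1.4, which is locked. It starts between 0 and 0.25 and stays where it is left (friction about 0.04 N m).
- key_rest: The fixed key rest: a dark steel block 44 x 44 mm on a foot of 60 x 60 x 6 mm, 32 mm tall in all, with a slot 17 x 9 mm and 26 mm deep in its top. Origin: centre of the underside; x along the slot's long side.
- rest_mouth (a point): Centre of the slot's mouth in the top face of the key rest, 32 mm above the table; x along the slot's long side, z up.
- key: Steel key, 62 mm tall, 70 g, upright in its rest at the start. From the bottom: flat blade 14 x 6 mm (x, y), 22 mm long; round collar, 26 mm diameter, from 22 to 27 mm, which stops on the face round a slot; flat grip plate 30 x 10 mm (x, y) from 27 to 62 mm, pinched across its 10 mm (key y). Fits either way round (half turn). Origin: centre of the blade's lower end; x along the wide side, z up.
- weight_200: Bystander: a small brass-coloured check weight with a knob, 29 mm diameter, 46 mm tall, standing among the rings. Origin: centre of its underside.
- weight_500: Bystander: a grey check weight with a knob, 38 mm diameter, 62 mm tall. Origin: centre of its underside.
- reference_disc_0: Bystander: a solid puck without a hole, dark rim and lighter face, 40 mm diameter, 12 mm tall, lying among the rings. Origin: centre of its underside.
Things that resemble listed ones, but are neither listed nor needed, are in the scene too. What is shaped like the bushing but green or purple is not meant.

How it is judged:
By the outcome, as a careful person would: the job done as asked, in the order asked, and still so for the second after the job is handed in, with the robot touching nothing.
Of spacer_a, spacer_b, spacer_c only 1 to 3 are there at a start; the rules pass over those that are not, and their reading is None.
Of washer_a, washer_b only 1 to 2 are there at a start; the rules pass over those that are not, and their reading is None.
At some moment in a run one of spacer_a, spacer_b, spacer_c, washer_a, washer_b, bushing may be knocked a few centimetres aside while the robot is not near it.
It also fails if it takes over 210 s, if anything falls off the work surface, if the arm or the gripper's body presses on something with over 40 N, if the wrist force passes 120 N, or if a joint passes its speed limit or range.

## Working session

There is one attempt and no reset: what is moved stays moved. The work goes in short steps, Python scripts to look and compute and a tool call to move; the robot and the scene stay as the last step left them, time stands still between calls to the robot, and variables do not carry over. Pictures are saved under pics/ and viewed, at most 16 in all, crops included, and the job is handed in when it is done.

Besides the shell and the picture viewer there is one more tool, called after "Request:" by a JSON object that holds its "api" and its "payload", one argument or row to a line. jog_arm: Moves the arm, as the interface text tells. Its arguments: {"type":"object","properties":{"plan":{"type":"string"},"grip_force":{"type":"number"}},"required":["plan"]}

```bash
mkdir -p pics; cat > h.py <<'E'
import numpy as np, cv2
from rig import env, imaging, job, models
def cam(name):
    im=imaging.get_image(name); im['f']=210/np.tan(np.radians(im['fov_y'])/2); return im
def cloud(im):
    d=im['depth']; v,u=np.mgrid[:420,:560]
    P=np.stack([(u-im['cx'])/im['f']*d,(v-im['cy'])/im['f']*d,d],-1)
    T=im['world_from_camera']; W=P@T[:3,:3].T+T[:3,3]; W[d==0]=np.nan; return W
def px(im,uv,z):
    T=im['world_from_camera']; r=T[:3,:3]@np.array([(uv[0]-im['cx'])/im['f'],(uv[1]-im['cy'])/im['f'],1]); o=T[:3,3]
    return o+r*(z-o[2])/r[2]
def save(im,n,crop=None,s=1):
    p=im['pixels'][...,::-1]
    if crop: a,b,c,d=crop; p=p[b:d,a:c]
    cv2.imwrite('pics/'+n,cv2.resize(p,None,fx=s,fy=s,interpolation=cv2.INTER_CUBIC))
E
python3 - <<'E'
from h import *
s=env.observe(); print({k:np.round(v,3).tolist() for k,v in s.items()}, env.tcp_to_grasp)
for c in ('top','scene'):
    im=cam(c); save(im,c+'0.png',s=1.4); W=cloud(im)
    print(c,np.round(im['world_from_camera'],3).tolist(),im['f'])
    for q in ['spacer_a','washer_a','bushing','weight_200','weight_500','reference_disc_0','key','key_rest','stand','lock']:
        for o in models.outline_of(c,q):
            if o['confidence']<.2: continue
            P=W[o['region']]; P=P[~np.isnan(P[:,0])]
            if len(P)==0: continue
            zt=np.percentile(P[:,2],90); T=P[P[:,2]>zt-.004]
            print(q,round(o['confidence'],2),np.round(o['bbox']),'top',np.round(T.mean(0),4),'ext',np.round(np.ptp(T,axis=0),3),'n',len(P))
    for q in ['bolt_foot','bolt_tip','lock_mouth','rest_mouth','key']:
        z={'bolt_foot':.016,'bolt_tip':.092,'lock_mouth':.04,'rest_mouth':.032,'key':.01}[q]
        for o in models.tip_of(c,q)[:3]: print(q,round(o['confidence'],2),np.round(o['at']),np.round(px(im,o['at'],z),4))
E
```

```text
{'time_s': 0.0, 'q': [63.638, 21.842, 74.385, 0.001, 83.856, -12.337], 'qvel': [0.009, 0.016, 0.085, -0.086, -0.015, 0.013], 'joint_efforts': [-0.002, -44.846, -23.128, -0.0, 0.005, 0.0], 'position': [0.133, 0.533, 0.231], 'tool_rot': [[-0.97, 0.242, -0.001], [0.242, 0.97, -0.001], [0.0, -0.001, -1.0]], 'ft_force': [1.335, -1.166, -0.214], 'wrist_torque': [0.028, 0.021, 0.008], 'gripper_force': 0.0, 'grip_width': 0.085} -0.0187
top [[-0.011, -0.999, 0.046, 0.378], [-1.0, 0.011, 0.017, 0.012], [-0.017, -0.046, -0.999, 1.186], [0.0, 0.0, 0.0, 1.0]] 532.2223790681936
washer_a 0.55 [259. 160.  17.  21.] top [0.5409 0.094  0.0077] ext [0.038 0.04  0.008] n 256
washer_a 0.52 [250. 204.  20.  20.] top [0.4419 0.1058 0.0076] ext [0.04  0.038 0.006] n 219
bushing 0.68 [211. 228.  15.  17.] top [0.3936 0.1945 0.0188] ext [0.024 0.024 0.008] n 99
bushing 0.52 [169. 210.  18.  13.] top [0.4322 0.2855 0.0187] ext [0.024 0.025 0.008] n 147
bushing 0.43 [208. 155.  18.  11.] top [0.5548 0.1994 0.0191] ext [0.024 0.026 0.007] n 163
bushing 0.42 [263. 242.  13.  21.] top [0.3558 0.0836 0.0186] ext [0
[... 2908 characters left out ...]
7 0.0447] ext [0.016 0.016 0.007] n 278
reference_disc_0 0.68 [187. 261.  26.  13.] top [0.4756 0.25   0.0118] ext [0.038 0.037 0.006] n 227
key 0.45 [300. 220.  12.  19.] top [0.4352 0.009  0.0704] ext [0.026 0.015 0.008] n 200
key_rest 0.67 [301. 236.  33.  28.] top [0.4309 0.013  0.0318] ext [0.048 0.054 0.01 ] n 548
stand 0.43 [334. 206.  16.  20.] top [ 0.4453 -0.0896  0.0484] ext [0.645 0.427 0.523] n 160
stand 0.29 [160. 255.  15.  12.] top [0.5175 0.3029 0.0114] ext [0.037 0.03  0.007] n 168
bolt_foot 0.49 [347. 198.] [ 0.498 -0.159  0.016]
rest_mouth 0.73 [298. 228.] [0.4305 0.0145 0.032 ]
rest_mouth 0.47 [163. 256.] [0.4772 0.303  0.032 ]
key 0.64 [299. 234.] [0.4358 0.009  0.01  ]
```

View pics/top0.png

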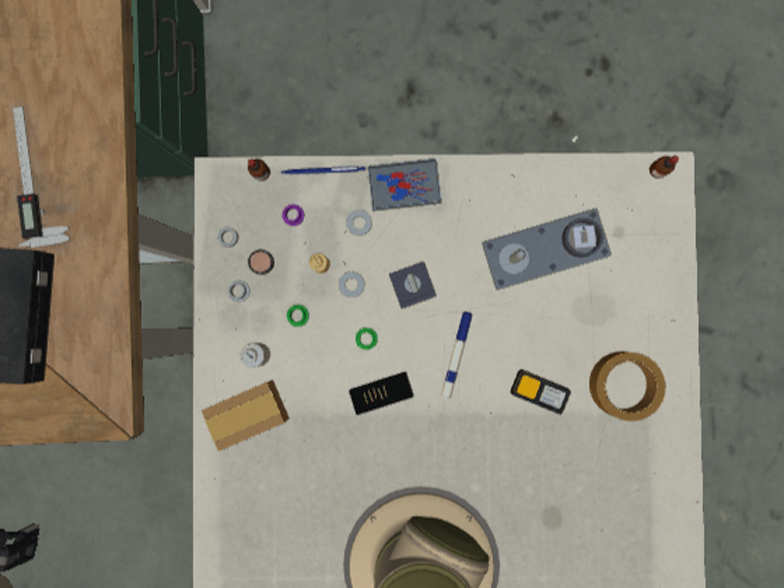

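View pics/scene0.png

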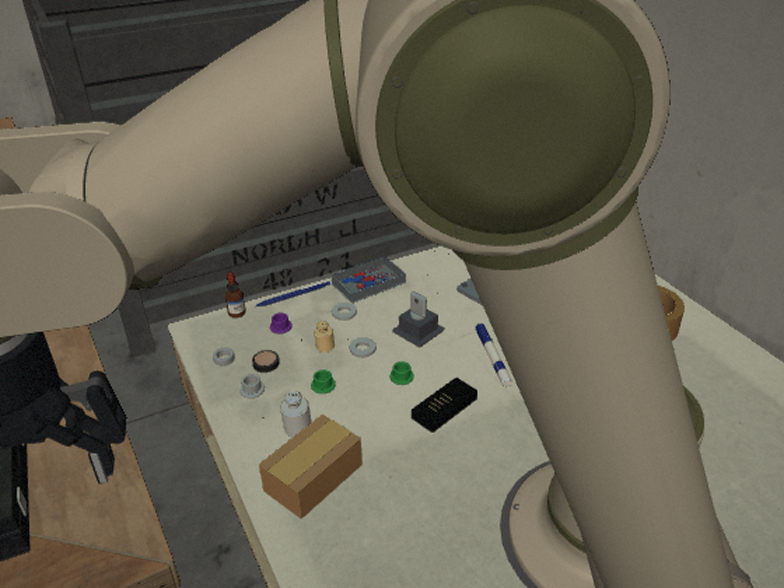

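The top view shows one spacer (163,169), two washers (256,159) and (251,203), and the steel bushing (170,207). The key sits in its rest at (295,203), with the bolt at (368,186) and the lock at (418,169). Green and purple bushings are decoys. The scene view agrees.

```bash
cat >> h.py <<'E'
from scipy.spatial.transform import Rotation as Ro
def plan(xyz,yaw,n,claw,p=None,R=None):
    """rows from measured pose to TCP xyz with tool y at world angle yaw (mod 180)"""
    s=env.observe(); p=np.array(s['position']) if p is None else p; R=np.array(s['tool_rot']) if R is None else R
    best=None
    for k in (0,180):
        a=np.radians(yaw+k); y=np.array([np.cos(a),np.sin(a),0]); z=np.array([0,0,-1.]); Rt=np.stack([np.cross(y,z),y,z],1)
        rv=Ro.from_matrix(R.T@Rt).as_rotvec(degrees=True)
        if best is None or np.linalg.norm(rv)<np.linalg.norm(best): best=rv
    d=(np.array(xyz)-p)/n; rows=[]; C=R.copy()
    for i in range(n):
        t=C.T@d*100
        rows.append(' '.join('%g'%round(v,2) for v in [*(best/n),*t])+' %d'%claw)
        C=C@Ro.from_rotvec(best/n,degrees=True).as_matrix()
    print('step mm',np.round(np.linalg.norm(d)*1000,1),'deg',np.round(best,1)); print('; '.join(rows))
def st():
    s=env.observe(); R=np.array(s['tool_rot']); print('t',s['time_s'],'p',np.round(s['position'],4),'yaw',round(np.degrees(np.arctan2(R[1,1],R[0,1])),2),'tilt',np.round(R[:2,2],3),'w',s['grip_width'],'F',np.round(s['ft_force'],1),'q',np.round(s['q'],0))
E
python3 - <<'E'
from h import *
plan([.49,.303,.2],107.5,10,0)
E
```

```text
step mm 42.6 deg [  0.    0.  -31.5]
0 0 -3.15 -4.02 -1.37 0.31 0; 0 0 -3.15 -3.94 -1.59 0.31 0; 0 0 -3.15 -3.84 -1.81 0.31 0; 0 0 -3.15 -3.74 -2.01 0.31 0; 0 0 -3.15 -3.62 -2.22 0.31 0; 0 0 -3.15 -3.5 -2.41 0.31 0; 0 0 -3.15 -3.36 -2.6 0.31 0; 0 0 -3.15 -3.21 -2.78 0.31 0; 0 0 -3.15 -3.05 -2.95 0.31 0; 0 0 -3.15 -2.88 -3.12 0.31 0
```

Request:
{"api": "jog_arm", "payload": {
  "plan": "0 0 -3.15 -3.9 -1.3 0.3 0; 0 0 -3.15 -3.8 -1.6 0.3 0; 0 0 -3.15 -3.8 -1.7 0.3 0; 0 0 -3.15 -3.6 -2 0.3 0; 0 0 -3.15 -3.5 -2.2 0.3 0; 0 0 -3.15 -3.4 -2.4 0.3 0; 0 0 -3.15 -3.3 -2.5 0.3 0; 0 0 -3.15 -3.1 -2.7 0.3 0; 0 0 -3.15 -3 -2.9 0.3 0; 0 0 -3.15 -2.8 -3 0.3 0",
  "grip_force": 40
}}

```text
time_s: 2.43
position: [0.4815, 0.3074, 0.2013]
tool_rot: [[-0.953, -0.303, 0.0], [-0.303, 0.953, 0.0], [-0.0, 0.0, -1.0]]
ft_force: [0.2, 1.4, 1.8]
grip_width: 0.0855
gripper_force: 0.0
```

```bash
cat >> h.py <<'E'
def see(q,c='wrist',zt=None,im=None,thr=.2):
    im=im or cam(c); W=cloud(im)
    for o in models.outline_of(c,q):
        if o['confidence']<thr: continue
        P=W[o['region']]; P=P[~np.isnan(P[:,0])]
        if len(P)<5: continue
        z=np.percentile(P[:,2],90) if zt is None else zt; T=P[abs(P[:,2]-z)<.0025]
        if len(T)<5: continue
        (cx,cy),r=cv2.minEnclosingCircle((T[:,:2]*1000).astype(np.float32))
        print(c,q,round(o['confidence'],2),np.round(o['bbox']),'z',round(z,4),'mean',np.round(T.mean(0)[:2],4),'circ',round(cx/1000,4),round(cy/1000,4),'r',round(r,1),'n',len(T))
    return im
E
python3 - <<'E'
from h import *
st(); im=see('spacer_a'); save(im,'w1.png'); see('reference_disc_0',im=im);see('washer_a',im=im)
T=im['world_from_camera']; s=env.observe(); R=np.array(s['tool_rot']); print(im['f'],np.round(R.T@(T[:3,3]-s['position']),4),np.round(R.T@T[:3,:3],3).tolist())
E
```

```text
t 2.4333 p [0.4815 0.3074 0.2013] yaw 107.61 tilt [0. 0.] w 0.08547143006743897 F [0.2 1.4 1.8] q [ 21.  25.  74.   0.  81. -87.]
wrist spacer_a 0.72 [267. 206.  29.  29.] z 0.0121 mean [0.5182 0.3021] circ 0.5186 0.3025 r 15.9 n 326
wrist reference_disc_0 0.68 [22. 50. 44. 69.] z 0.0311 mean [0.4381 0.0287] circ 0.4336 0.023 r 22.7 n 428
wrist reference_disc_0 0.66 [229. 162.  37.  37.] z 0.0121 mean [0.4774 0.2496] circ 0.4777 0.2495 r 19.9 n 1015
wrist reference_disc_0 0.64 [276.  21.  44.  42.] z 0.0607 mean [0.3357 0.2579] circ 0.3319 0.2571 r 11.3 n 375
wrist washer_a 0.94 [107.  85.  38.  44.] z 0.0084 mean [0.4398 0.1063] circ 0.4402 0.1062 r 20.6 n 1003
wrist washer_a 0.56 [ 80. 172.  43.  38.] z 0.0084 mean [0.5387 0.0929] circ 0.5391 0.0933 r 21.0 n 798
308.0360419507554 [ 0.0812 -0.001  -0.1425] [[0.003, -0.949, -0.314], [1.0, 0.003, 0.001], [0.0, -0.314, 0.949]]
```

View pics/w1.png

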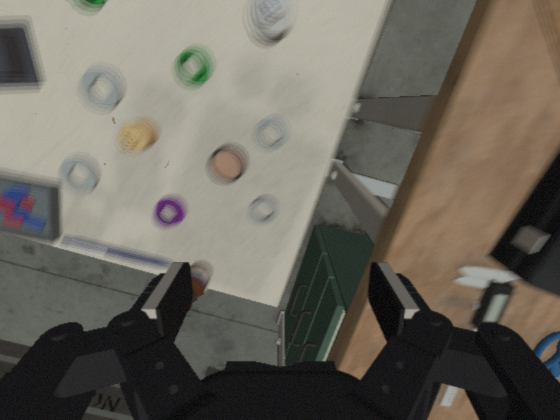

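The wrist view (blurred) shows the spacer at (262,208), with the disc at (227,162) and the bushing at (270,132). I'm going down onto the spacer.

```bash
python3 - <<'E'
from h import *
plan([.518,.3025,.06],107.5,4,85)
E
```

```text
step mm 36.5 deg [ 0.  -0.  -0.2]
0 -0.01 -0.04 -0.86 -0.42 3.52 85; 0 -0.01 -0.04 -0.86 -0.42 3.52 85; 0 -0.01 -0.04 -0.85 -0.42 3.52 85; 0 -0.01 -0.04 -0.85 -0.42 3.52 85
```

Request:
{"api": "jog_arm", "payload": {
  "plan": "0 0 0 -0.86 -0.42 3.5 85; 0 0 0 -0.86 -0.42 3.5 85; 0 0 0 -0.86 -0.42 3.5 85; 0 0 0 -0.86 -0.42 3.5 85; 0 0 0 0 0 2 85; 0 0 0 0 0 2 85; 0 0 0 0 0 1.5 85; 0 0 0 0 0 0.3 85; 0 0 0 0 0 0 85; 0 0 0 0 0 0 85"
}}

```text
time_s: 3.47
position: [0.5177, 0.304, 0.0045]
tool_rot: [[-0.954, -0.301, 0.001], [-0.301, 0.954, 0.001], [-0.001, 0.0, -1.0]]
ft_force: [0.1, -0.1, 0.7]
grip_width: 0.0568
gripper_force: 0.0
```

Request:
{"api": "jog_arm", "payload": {
  "plan": "0 0 0 0 0 0 200; 0 0 0 0 0 0 200; 0 0 0 0 0 0 200; 0 0 0 0 0 0 200; 0 0 0 0 0 0 200"
}}

```text
time_s: 3.88
position: [0.5182, 0.3036, 0.0049]
tool_rot: [[-0.954, -0.3, 0.002], [-0.3, 0.954, 0.001], [-0.002, 0.0, -1.0]]
ft_force: [-1.9, -0.3, 6.8]
grip_width: 0.0293
gripper_force: 39.0
```

Request:
{"api": "jog_arm", "payload": {
  "plan": "0 0 0 0 0 -2 200; 0 0 0 0 0 -4 200; 0 0 0 0 0 -4 200; 0 0 0 0 0 -4 200; 0 0 0 0 0 0 200; 0 0 0 0 0 0 200"
}}

```text
time_s: 4.38
position: [0.5185, 0.3035, 0.1461]
tool_rot: [[-0.954, -0.3, 0.005], [-0.3, 0.954, 0.002], [-0.006, 0.0, -1.0]]
ft_force: [0.4, -1.1, -1.3]
grip_width: 0.029
gripper_force: 39.7
```

```bash
python3 - <<'E'
from h import *
st(); im=see('spacer_a'); save(im,'w2.png'); see('bushing',im=im); see('washer_a',im=im)
plan([.47,-.15,.2],107.5,12,200)
E
```

```text
t 4.3833 p [0.5185 0.3035 0.1461] yaw 107.48 tilt [0.005 0.002] w 0.029012472120232616 F [ 0.4 -1.1 -1.3] q [ 19.  31.  74.  -0.  75. -88.]
wrist spacer_a 0.87 [282. 268.  62.  68.] z 0.1529 mean [0.5179 0.3036] circ 0.5186 0.3044 r 16.5 n 1639
wrist bushing 0.87 [292.  96.  39.  46.] z 0.0198 mean [0.4325 0.2862] circ 0.4325 0.2863 r 13.3 n 387
wrist bushing 0.74 [195.  15.  44.  31.] z 0.0197 mean [0.3991 0.1947] circ 0.3927 0.1924 r 13.5 n 272
wrist bushing 0.7 [165. 195.  42.  40.] z 0.0196 mean [0.5522 0.1988] circ 0.5526 0.1986 r 13.3 n 290
wrist washer_a 0.58 [79. 34. 54. 57.] z 0.0085 mean [0.4401 0.1063] circ 0.4405 0.1062 r 21.1 n 1692
wrist washer_a 0.57 [ 54. 146.  57.  43.] z 0.0083 mean [0.5388 0.0932] circ 0.5392 0.0928 r 21.0 n 1268
step mm 38.3 deg [-0.  -0.2 -0. ]
-0 -0.01 -0 1.51 -3.48 -0.48 200; -0 -0.01 -0 1.51 -3.48 -0.48 200; -0 -0.01 -0 1.51 -3.48 -0.48 200; -0 -0.01 -0 1.51 -3.48 -0.48 200; -0 -0.01 -0 1.51 -3.48 -0.48 200; -0 -0.01 -0 1.51 -3.48 -0.48 200; -0 -0.01 -0 1.51 -3.48 -0.48 200; -0 -0.01 -0 1.51 -3.48 -0.48 200; -0 -0.01 -0 1.51 -3.48 -0.48 200; -0 -0.01 -0 1.51 -3.48 -0.48 200; -0 -0.01 -0 1.51 -3.48 -0.48 200; -0 -0.01 -0 1.51 -3.48 -0.48 200
```

View pics/w2.png

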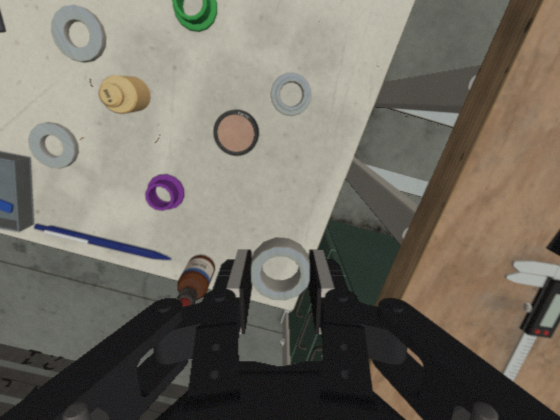

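The spacer is held flat and centred at (280,268). Next I'm carrying it to the bolt.

Request:
{"api": "jog_arm", "payload": {
  "plan": "0 0 0 1.5 -3.5 -0.6 200; 0 0 0 1.5 -3.5 -0.6 200; 0 0 0 1.5 -3.5 -0.6 200; 0 0 0 1.5 -3.5 -0.6 200; 0 0 0 1.5 -3.5 -0.6 200; 0 0 0 1.5 -3.5 -0.6 200; 0 0 0 1.5 -3.5 -0.6 200; 0 0 0 1.5 -3.5 -0.6 200; 0 0 0 1.5 -3.5 -0.6 200; 0 0 0 1.5 -3.5 0 200"
}}

```text
time_s: 5.42
position: [0.4793, -0.0775, 0.1974]
tool_rot: [[-0.954, -0.3, -0.0], [-0.3, 0.954, 0.0], [0.0, 0.0, -1.0]]
ft_force: [0.9, -0.4, -0.5]
grip_width: 0.0292
gripper_force: 39.8
```

Request:
{"api": "jog_arm", "payload": {
  "plan": "0 0 0 1.5 -3.5 0 200; 0 0 0 1.5 -3.4 0 200; 0 0 0 0 0 0 200; 0 0 0 0 0 0 200; 0 0 0 0 0 0 200"
}}

```text
time_s: 5.83
position: [0.4716, -0.1501, 0.1965]
tool_rot: [[-0.954, -0.3, -0.002], [-0.3, 0.954, 0.001], [0.001, 0.002, -1.0]]
ft_force: [0.0, 0.1, -0.4]
grip_width: 0.0292
gripper_force: 39.8
```

```bash
python3 - <<'E'
from h import *
st(); im=see('lock'); save(im,'w3.png'); see('stand',im=im); see('bolt_foot',im=im); W=cloud(im)
for q,z in (('bolt_tip',.092),('bolt_foot',.016),('lock_mouth',.04)):
    for o in models.tip_of('wrist',q)[:2]: print(q,round(o['confidence'],2),np.round(o['at']),px(im,o['at'],z))
# bolt tip by depth
for a,b in ((.089,.096),(.03,.082)):
  m=(W[...,2]>a)&(W[...,2]<b)&(abs(W[...,0]-.476)<.03)&(abs(W[...,1]+.152)<.03); P=W[m]
  v,u=np.nonzero(m); print(len(P),P.mean(0),P.min(0),P.max(0), u.mean(),v.mean())
m=(abs(W[...,2]-.016)<.0015)&(abs(W[...,0]-.476)<.035)&(abs(W[...,1]+.152)<.035); P=W[m]; (c,d),r=cv2.minEnclosingCircle((P[:,:2]*1000).astype(np.float32)); print('collar',c,d,r)
E
```

```text
t 5.8333 p [ 0.4716 -0.1501  0.1965] yaw 107.45 tilt [-0.002  0.001] w 0.029150504147428914 F [ 0.   0.1 -0.4] q [ -31.   18.   86.    0.   76. -139.]
wrist lock 0.83 [170. 186.  39.  41.] z 0.0402 mean [ 0.5078 -0.2575] circ 0.5078 -0.2573 r 21.8 n 837
wrist stand 0.63 [497. 220.  38.  35.] z 0.0081 mean [0.4408 0.1042] circ 0.4411 0.105 r 21.3 n 729
wrist stand 0.57 [226. 184. 178.  74.] z 0.0386 mean [ 0.507  -0.2561] circ 0.496 -0.2152 r 73.1 n 1638
wrist bolt_foot 0.6 [224. 183. 176.  75.] z 0.0386 mean [ 0.507  -0.2561] circ 0.496 -0.2152 r 73.1 n 1639
bolt_tip 0.58 [277. 211.] [ 0.4779993  -0.15024787  0.092     ]
bolt_foot 0.94 [276. 187.] [ 0.47781583 -0.15159777  0.016     ]
lock_mouth 0.93 [168. 187.] [ 0.50420646 -0.25687364  0.04      ]
120 [ 0.47740612 -0.1517726   0.09124882] [ 0.47246625 -0.15701575  0.0891584 ] [ 0.48300562 -0.14643302  0.09341681] 275.4 209.56666666666666
238 [ 0.47228884 -0.15335337  0.05847492] [ 0.47011081 -0.15956134  0.03015164] [ 0.48009151 -0.14405334  0.08177415] 275.8151260504202 193.00420168067228
collar 474.56549072265625 -140.40090942382812 35.27796173095703
```

View pics/w3.png

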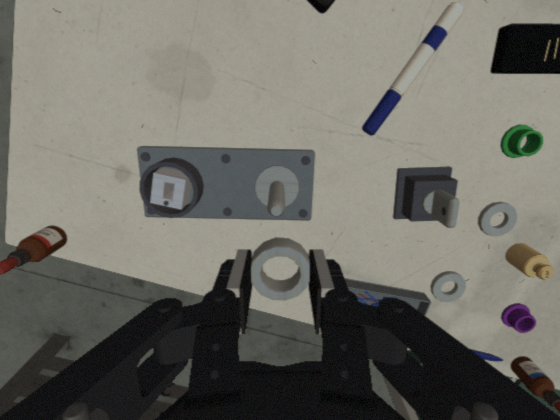

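The stand is at (226,184). The lock core is at (168,187) and the bolt tip at (277,211), with the spacer still held.

```bash
python3 - <<'E'
from h import *
plan([.4775,-.152,.112],107.5,4,200)
E
```

```text
step mm 21.4 deg [-0. -0.  0.]
-0 -0 0.01 -0.12 -0.09 2.13 200; -0 -0 0.01 -0.12 -0.09 2.13 200; -0 -0 0.01 -0.12 -0.09 2.13 200; -0 -0 0.01 -0.12 -0.09 2.13 200
```

Request:
{"api": "jog_arm", "payload": {
  "plan": "0 0 0 -0.12 -0.1 2.1 200; 0 0 0 -0.12 -0.1 2.1 200; 0 0 0 -0.12 -0.1 2.1 200; 0 0 0 -0.12 -0.1 2.1 200; 0 0 0 0 0 0 200; 0 0 0 0 0 0 200"
}}

```text
time_s: 6.68
position: [0.4776, -0.1525, 0.1132]
tool_rot: [[-0.954, -0.301, -0.001], [-0.301, 0.954, 0.001], [0.001, 0.001, -1.0]]
ft_force: [-0.0, 0.1, -0.4]
grip_width: 0.029
gripper_force: 39.8
```

Request:
{"api": "jog_arm", "payload": {
  "plan": "0 0 0 0 0 1 200; 0 0 0 0 0 1 200; 0 0 0 0 0 1 200; 0 0 0 0 0 1 200; 0 0 0 0 0 1 200; 0 0 0 0 0 0 200"
}}

```text
time_s: 7.18
position: [0.4777, -0.1528, 0.0635]
tool_rot: [[-0.954, -0.301, -0.0], [-0.301, 0.954, 0.0], [0.0, 0.0, -1.0]]
ft_force: [-0.3, 0.2, -1.7]
grip_width: 0.0294
gripper_force: 39.8
```

Threaded without force. I'm continuing to z ≈ 0.026 and releasing.

Request:
{"api": "jog_arm", "payload": {
  "plan": "0 0 0 0 0 1 200; 0 0 0 0 0 1 200; 0 0 0 0 0 1 200; 0 0 0 0 0 0.7 200; 0 0 0 0 0 0 200; 0 0 0 0 0 0 100; 0 0 0 0 0 0 100; 0 0 0 0 0 0 100; 0 0 0 0 0 0 100"
}}

```text
time_s: 7.93
position: [0.4779, -0.153, 0.0269]
tool_rot: [[-0.954, -0.3, 0.001], [-0.3, 0.954, -0.001], [-0.001, -0.001, -1.0]]
ft_force: [-0.8, -0.6, 0.2]
grip_width: 0.0519
gripper_force: 0.0
```

Request:
{"api": "jog_arm", "payload": {
  "plan": "0 0 0 0 0 -3 100; 0 0 0 0 0 -4 100; 0 0 0 0 0 -4 100; 0 0 0 0 0 -4 60; 0 0 0 0 0 -3 60; 0 0 0 0 0 0 60; 0 0 0 0 0 0 60"
}}

```text
time_s: 8.52
position: [0.478, -0.153, 0.2079]
tool_rot: [[-0.954, -0.3, 0.003], [-0.3, 0.954, -0.002], [-0.002, -0.003, -1.0]]
ft_force: [-0.7, 0.9, -0.9]
grip_width: 0.0654
gripper_force: 0.0
```

```bash
python3 - <<'E'
from h import *
st(); im=see('spacer_a'); W=cloud(im); m=(abs(W[...,0]-.4775)<.02)&(abs(W[...,1]+.152)<.02); P=W[m]; print(np.histogram(P[:,2],bins=np.arange(0,.1,.004)))
see('washer_a','top'); 
plan([.4405,.1065,.15],107.5,8,75)
E
```

```text
t 8.5167 p [ 0.478  -0.153   0.2079] yaw 107.48 tilt [ 0.003 -0.002] w 0.06544703617512442 F [-0.7  0.9 -0.9] q [ -31.   18.   84.   -0.   77. -139.]
wrist spacer_a 0.9 [282. 177.  31.  30.] z 0.0283 mean [ 0.4744 -0.1546] circ 0.4779 -0.1531 r 15.7 n 278
wrist spacer_a 0.25 [497. 211.  36.  36.] z 0.0082 mean [0.4408 0.1041] circ 0.441 0.1046 r 21.4 n 691
(array([  0,   0,  49, 380, 151,  35, 260,  70,  14,  10,  16,  15,  15,
        12,  17,  17,  15,  19,  18,  22,  28,  80, 112,  18]), array([0.   , 0.004, 0.008, 0.012, 0.016, 0.02 , 0.024, 0.028, 0.032,
       0.036, 0.04 , 0.044, 0.048, 0.052, 0.056, 0.06 , 0.064, 0.068,
       0.072, 0.076, 0.08 , 0.084, 0.088, 0.092, 0.096]))
top washer_a 0.6 [258. 160.  14.  22.] z 0.0093 mean [0.5392 0.0933] circ 0.5405 0.0934 r 20.3 n 93
top washer_a 0.5 [252. 203.  18.  17.] z 0.0099 mean [0.4395 0.1052] circ 0.4414 0.1056 r 19.2 n 66
step mm 33.4 deg [ 0.1 -0.1 -0. ]
0.02 -0.01 -0 -0.54 3.23 0.69 75; 0.02 -0.01 -0 -0.54 3.23 0.69 75; 0.02 -0.01 -0 -0.54 3.23 0.69 75; 0.02 -0.01 -0 -0.54 3.23 0.69 75; 0.02 -0.01 -0 -0.54 3.23 0.69 75; 0.02 -0.01 -0 -0.54 3.23 0.69 75; 0.02 -0.01 -0 -0.54 3.23 0.69 75; 0.02 -0.01 -0 -0.54 3.23 0.69 75
```

Request:
{"api": "jog_arm", "payload": {
  "plan": "0 0 0 -0.54 3.23 0.7 75; 0 0 0 -0.54 3.23 0.7 75; 0 0 0 -0.54 3.23 0.7 75; 0 0 0 -0.54 3.23 0.7 75; 0 0 0 -0.54 3.23 0.7 75; 0 0 0 -0.54 3.23 0.7 75; 0 0 0 -0.54 3.23 0.7 75; 0 0 0 -0.54 3.23 0.7 75; 0 0 0 0 0 0 75; 0 0 0 0 0 0 75"
}}

```text
time_s: 9.55
position: [0.4405, 0.1077, 0.1493]
tool_rot: [[-0.953, -0.303, -0.003], [-0.303, 0.953, -0.0], [0.003, 0.001, -1.0]]
ft_force: [0.6, -0.3, 0.6]
grip_width: 0.0605
gripper_force: 0.0
```

```bash
python3 - <<'E'
from h import *
st(); im=see('washer_a'); plan([.4405,.1063,.002],107.5,4,75)
E
```

```text
t 9.55 p [0.4405 0.1077 0.1493] yaw 107.65 tilt [-0.003 -0.   ] w 0.06050146865278416 F [ 0.6 -0.3  0.6] q [  -1.   17.   97.   -0.   66. -109.]
wrist washer_a 0.61 [240. 275.  44.  37.] z 0.0082 mean [0.5386 0.0929] circ 0.5396 0.0924 r 21.0 n 784
wrist washer_a 0.59 [276. 192.  42.  41.] z 0.0083 mean [0.44   0.1051] circ 0.4407 0.1055 r 20.8 n 1045
step mm 37.0 deg [ 0.  -0.1 -0. ]
0 -0.01 -0.01 0.02 0.01 3.7 75; 0 -0.01 -0.01 0.02 0.01 3.7 75; 0 -0.01 -0.01 0.02 0.01 3.7 75; 0 -0.01 -0.01 0.02 0.01 3.7 75
```

Request:
{"api": "jog_arm", "payload": {
  "plan": "0 0 0 0 -0.1 4 75; 0 0 0 0 -0.1 4 75; 0 0 0 0 0 3.5 75; 0 0 0 0 0 2 75; 0 0 0 0 0 1.2 75; 0 0 0 0 0 0 75; 0 0 0 0 0 0 75"
}}

```text
time_s: 10.23
position: [0.4422, 0.1037, 0.0033]
tool_rot: [[-0.954, -0.299, -0.001], [-0.299, 0.954, -0.0], [0.001, 0.0, -1.0]]
ft_force: [-0.4, -0.2, 0.6]
grip_width: 0.0606
gripper_force: 0.0
```

Request:
{"api": "jog_arm", "payload": {
  "plan": "0 0 0 0 0 0 200; 0 0 0 0 0 0 200; 0 0 0 0 0 0 200; 0 0 0 0 0 0 200; 0 0 0 0 0 0 200"
}}

```text
time_s: 10.65
position: [0.4427, 0.1043, 0.005]
tool_rot: [[-0.954, -0.3, 0.003], [-0.3, 0.954, -0.001], [-0.003, -0.002, -1.0]]
ft_force: [-2.5, -2.8, 8.5]
grip_width: 0.0378
gripper_force: 39.0
```

Request:
{"api": "jog_arm", "payload": {
  "plan": "0 0 0 0 0 -2 200; 0 0 0 0 0 -4 200; 0 0 0 0 0 -4 200; 0 0 0 0 0 -4 200; 0 0 0 0 0 0 200; 0 0 0 0 0 0 200"
}}

```text
time_s: 11.15
position: [0.4428, 0.1046, 0.1461]
tool_rot: [[-0.954, -0.3, 0.006], [-0.3, 0.954, -0.0], [-0.006, -0.002, -1.0]]
ft_force: [0.3, 0.3, -2.2]
grip_width: 0.0378
gripper_force: 40.1
```

```bash
python3 - <<'E'
from h import *
st(); im=see('washer_a'); save(im,'w4.png',(180,180,400,400),2)
plan([.4775,-.1525,.145],107.5,8,200)
E
```

```text
t 11.15 p [0.4428 0.1046 0.1461] yaw 107.48 tilt [ 0.006 -0.   ] w 0.037775394401629844 F [ 0.3  0.3 -2.2] q [  -2.   17.   97.   -0.   65. -109.]
wrist washer_a 0.96 [279. 265.  69.  76.] z 0.149 mean [0.4401 0.1038] circ 0.4412 0.1044 r 21.0 n 3298
step mm 32.5 deg [ 0. -0. -0.]
0 -0 -0 0.53 -3.2 -0.02 200; 0 -0 -0 0.53 -3.2 -0.02 200; 0 -0 -0 0.53 -3.2 -0.02 200; 0 -0 -0 0.54 -3.2 -0.02 200; 0 -0 -0 0.54 -3.2 -0.02 200; 0 -0 -0 0.54 -3.2 -0.02 200; 0 -0 -0 0.54 -3.2 -0.02 200; 0 -0 -0 0.54 -3.2 -0.02 200
```

View pics/w4.png

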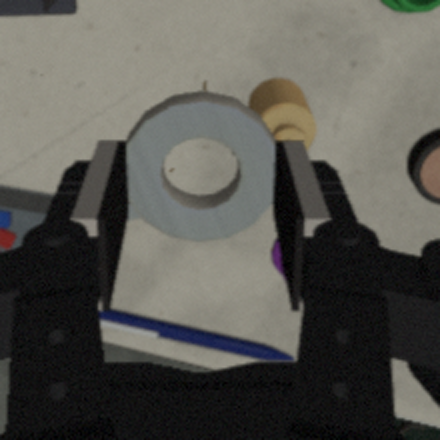

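The washer is held flat, about 2 mm towards the robot from the tool axis, so I'll compensate at the bolt.

Request:
{"api": "jog_arm", "payload": {
  "plan": "0 0 0 0.52 -3.2 0 200; 0 0 0 0.52 -3.2 0 200; 0 0 0 0.52 -3.2 0 200; 0 0 0 0.52 -3.2 0 200; 0 0 0 0.52 -3.2 0 200; 0 0 0 0.52 -3.2 0 200; 0 0 0 0.52 -3.2 0 200; 0 0 0 0.52 -3.2 0 200; 0 0 0 0 0 0 200; 0 0 0 0 0 0 200"
}}

```text
time_s: 12.08
position: [0.4785, -0.1531, 0.1418]
tool_rot: [[-0.955, -0.298, -0.003], [-0.298, 0.955, 0.002], [0.002, 0.002, -1.0]]
ft_force: [-0.7, 0.4, -0.4]
grip_width: 0.0374
gripper_force: 40.2
```

```bash
python3 - <<'E'
from h import *
st(); plan([.4793,-.152,.112],107.5,2,200)
E
```

```text
t 12.0833 p [ 0.4785 -0.1531  0.1418] yaw 107.32 tilt [-0.003  0.002] w 0.03744965747925857 F [-0.7  0.4 -0.4] q [ -31.   22.   90.    0.   68. -139.]
step mm 14.9 deg [ 0.1 -0.1 -0.2]
0.07 -0.06 -0.09 -0.06 0.04 1.49 200; 0.07 -0.06 -0.09 -0.06 0.04 1.49 200
```

Request:
{"api": "jog_arm", "payload": {
  "plan": "0 0 0 -0.06 0.04 1.5 200; 0 0 0 -0.06 0.04 1.5 200; 0 0 0 0 0 0 200; 0 0 0 0 0 1 200; 0 0 0 0 0 1 200; 0 0 0 0 0 1 200; 0 0 0 0 0 1 200; 0 0 0 0 0 0 200"
}}

```text
time_s: 12.75
position: [0.4791, -0.1496, 0.0721]
tool_rot: [[-0.954, -0.301, -0.003], [-0.301, 0.954, 0.002], [0.002, 0.003, -1.0]]
ft_force: [0.4, 0.5, -0.7]
grip_width: 0.0378
gripper_force: 40.3
```

Request:
{"api": "jog_arm", "payload": {
  "plan": "0 0 0 0 -0.2 0.6 200; 0 0 0 0 0 1 200; 0 0 0 0 0 1 200; 0 0 0 0 0 1 200; 0 0 0 0 0 0 200; 0 0 0 0 0 0 200"
}}

```text
time_s: 13.25
position: [0.4807, -0.1527, 0.0376]
tool_rot: [[-0.954, -0.3, -0.0], [-0.3, 0.954, 0.0], [0.0, 0.0, -1.0]]
ft_force: [0.4, -0.7, -0.4]
grip_width: 0.0374
gripper_force: 40.3
```

Request:
{"api": "jog_arm", "payload": {
  "plan": "0 0 0 0 0 0.1 200; 0 0 0 0 0 0 85; 0 0 0 0 0 0 75; 0 0 0 0 0 0 75; 0 0 0 0 0 0 75; 0 0 0 0 0 -3 75; 0 0 0 0 0 -4 75; 0 0 0 0 0 -4 75; 0 0 0 0 0 -4 75; 0 0 0 0 0 0 75"
}}

```text
time_s: 14.08
position: [0.483, -0.1541, 0.1937]
tool_rot: [[-0.954, -0.3, 0.012], [-0.301, 0.954, -0.007], [-0.009, -0.01, -1.0]]
ft_force: [0.8, 0.2, 0.8]
grip_width: 0.0603
gripper_force: 0.0
```

```bash
python3 - <<'E'
from h import *
st(); im=see('washer_a'); see('spacer_a',im=im)
plan([.539,.093,.15],107.5,8,75)
E
```

```text
t 14.0833 p [ 0.483  -0.1541  0.1937] yaw 107.49 tilt [ 0.012 -0.007] w 0.06030254562607686 F [0.8 0.2 0.8] q [ -31.   19.   85.   -0.   75. -139.]
wrist washer_a 0.67 [457. 279.  39.  28.] z 0.0081 mean [0.5393 0.0913] circ 0.5401 0.0916 r 21.4 n 607
wrist washer_a 0.64 [283. 182.  37.  39.] z 0.0363 mean [ 0.4752 -0.155 ] circ 0.4789 -0.1532 r 20.6 n 772
step mm 31.9 deg [ 0. -0. -0.]
0 -0 -0 -1.62 2.71 0.45 75; 0 -0 -0 -1.62 2.71 0.45 75; 0 -0 -0 -1.62 2.71 0.45 75; 0 -0 -0 -1.62 2.71 0.45 75; 0 -0 -0 -1.62 2.71 0.45 75; 0 -0 -0 -1.62 2.71 0.45 75; 0 -0 -0 -1.62 2.71 0.45 75; 0 -0 -0 -1.62 2.71 0.45 75
```

```bash
python3 - <<'E'
from h import *
plan([.537,.093,.15],80,8,75)
E
```

```text
step mm 31.8 deg [ 0.  -0.  27.5]
0 -0 3.43 -1.6 2.72 0.45 75; 0 -0 3.43 -1.43 2.81 0.45 75; 0 -0 3.43 -1.26 2.89 0.45 75; 0 -0 3.43 -1.09 2.96 0.45 75; 0 -0 3.43 -0.91 3.02 0.45 75; 0 -0 3.43 -0.73 3.07 0.45 75; 0 -0 3.43 -0.54 3.1 0.45 75; 0 -0 3.43 -0.35 3.13 0.45 75
```

Request:
{"api": "jog_arm", "payload": {
  "plan": "0 0 3.43 -1.6 2.72 0.5 75; 0 0 3.43 -1.4 2.8 0.5 75; 0 0 3.43 -1.26 2.9 0.5 75; 0 0 3.43 -1.1 3 0.5 75; 0 0 3.43 -0.9 3 0.5 75; 0 0 3.43 -0.7 3.1 0.5 75; 0 0 3.43 -0.5 3.1 0.5 75; 0 0 3.43 -0.35 3.1 0.5 75; 0 0 0 0 0 0 75; 0 0 0 0 0 0 75"
}}

```text
time_s: 15.07
position: [0.5353, 0.0943, 0.1443]
tool_rot: [[-0.985, 0.17, -0.004], [0.17, 0.985, 0.0], [0.004, -0.001, -1.0]]
ft_force: [-0.1, -0.8, 0.0]
grip_width: 0.0604
gripper_force: 0.0
```

```bash
python3 - <<'E'
from h import *
st(); im=see('washer_a'); plan([.539,.092,.002],80,4,75)
E
```

```text
t 15.0667 p [0.5353 0.0943 0.1443] yaw 80.2 tilt [-0.004  0.   ] w 0.06041864825951301 F [-0.1 -0.8  0. ] q [ -2.  26.  83.  -0.  71. -83.]
wrist washer_a 0.71 [281. 199.  50.  42.] z 0.0083 mean [0.5389 0.0928] circ 0.5395 0.0925 r 20.7 n 1056
wrist washer_a 0.54 [  6. 191.  11.  41.] z 0.0359 mean [ 0.4852 -0.1363] circ 0.4845 -0.1401 r 15.7 n 196
step mm 35.8 deg [-0.  -0.1  0.1]
-0.01 -0.03 0.01 -0.09 0 3.58 75; -0.01 -0.03 0.01 -0.09 0 3.58 75; -0.01 -0.03 0.01 -0.09 0 3.58 75; -0.01 -0.03 0.01 -0.09 -0 3.58 75
```

Request:
{"api": "jog_arm", "payload": {
  "plan": "0 0 0 -0.1 0 4 75; 0 0 0 -0.1 0 4 75; 0 0 0 -0.1 0 3 75; 0 0 0 -0.1 0 2 75; 0 0 0 0 0 1.2 75; 0 0 0 0 0 0 75; 0 0 0 0 0 0 75"
}}

```text
time_s: 15.75
position: [0.54, 0.0914, 0.0042]
tool_rot: [[-0.985, 0.174, -0.001], [0.174, 0.985, -0.0], [0.001, -0.0, -1.0]]
ft_force: [0.6, 1.2, 0.7]
grip_width: 0.0602
gripper_force: 0.0
```

Request:
{"api": "jog_arm", "payload": {
  "plan": "0 0 0 0 0 0 200; 0 0 0 0 0 0 200; 0 0 0 0 0 0 200; 0 0 0 0 0 0 200; 0 0 0 0 0 0 200"
}}

```text
time_s: 16.17
position: [0.5408, 0.092, 0.0061]
tool_rot: [[-0.985, 0.173, 0.003], [0.173, 0.985, -0.001], [-0.003, -0.0, -1.0]]
ft_force: [-1.7, -2.3, 6.2]
grip_width: 0.0369
gripper_force: 39.3
```

Request:
{"api": "jog_arm", "payload": {
  "plan": "0 0 0 0 0 -2 200; 0 0 0 0 0 -4 200; 0 0 0 0 0 -4 200; 0 0 0 0 0 -4 200; 0 0 0 0 0 0 200; 0 0 0 0 0 0 200"
}}

```text
time_s: 16.67
position: [0.541, 0.0924, 0.1473]
tool_rot: [[-0.985, 0.173, 0.006], [0.173, 0.985, -0.0], [-0.006, 0.001, -1.0]]
ft_force: [0.4, 0.1, -0.0]
grip_width: 0.0185
gripper_force: 0.0
```

```bash
python3 - <<'E'
from h import *
st(); im=see('washer_a'); R=np.array(env.observe()['tool_rot'])
plan([.4785,-.1525,.145],80,8,200)
E
```

```text
t 16.6667 p [0.541  0.0924 0.1473] yaw 80.04 tilt [ 0.006 -0.   ] w 0.018499729203760248 F [ 0.4  0.1 -0. ] q [ -3.  26.  83.  -0.  71. -83.]
wrist washer_a 0.74 [ 39. 170.  73. 117.] z 0.0153 mean [ 0.4765 -0.1339] circ 0.4782 -0.1496 r 50.5 n 1032
wrist washer_a 0.71 [268. 188.  45.  42.] z 0.0083 mean [0.5353 0.082 ] circ 0.5359 0.0818 r 20.5 n 1028
wrist washer_a 0.66 [163.  93.  96.  95.] z 0.0322 mean [0.4393 0.0158] circ 0.4384 0.0095 r 30.3 n 1717
wrist washer_a 0.65 [  8. 182.  13.  41.] z 0.0361 mean [ 0.4854 -0.1369] circ 0.4842 -0.1403 r 15.2 n 238
step mm 31.5 deg [-0. -0.  0.]
-0 -0 0 0.22 -3.15 -0.01 200; -0 -0 0 0.22 -3.15 -0.01 200; -0 -0 0 0.22 -3.15 -0.01 200; -0 -0 0 0.22 -3.15 -0.01 200; -0 -0 0 0.22 -3.15 -0.01 200; -0 -0 0 0.22 -3.15 -0.01 200; -0 -0 0 0.22 -3.15 -0.01 200; -0 -0 0 0.22 -3.15 -0.01 200
```

The washer slipped because the grip was too high, and it now lies at (0.536, 0.082). I'll regrasp it lower.

Request:
{"api": "jog_arm", "payload": {
  "plan": "0 0 0 0 0 0 75; 0 0 0 0 0 0 75; 0 0 0 0 0 0 75; 0 0 0 0 0 0 75"
}}

```text
time_s: 17.1
position: [0.5399, 0.0924, 0.1437]
tool_rot: [[-0.985, 0.173, -0.001], [0.173, 0.985, 0.0], [0.001, -0.0, -1.0]]
ft_force: [-0.1, 0.3, -0.4]
grip_width: 0.0605
gripper_force: 0.0
```

```bash
python3 - <<'E'
from h import *
im=see('washer_a'); st(); plan([.5365,.0818,.0],80,4,75)
E
```

```text
wrist washer_a 0.66 [269. 191.  45.  40.] z 0.0083 mean [0.5352 0.0819] circ 0.5357 0.0818 r 20.6 n 1087
wrist washer_a 0.57 [  6. 184.  11.  38.] z 0.0357 mean [ 0.4855 -0.1358] circ 0.4845 -0.139 r 14.3 n 185
wrist washer_a 0.24 [169.  94.  86.  98.] z 0.0323 mean [0.4393 0.0158] circ 0.4383 0.0096 r 30.3 n 1803
t 17.2 p [0.54   0.0925 0.144 ] yaw 80.04 tilt [-0.001  0.   ] w 0.0600976786101904 F [-0.1 -0.2 -0.5] q [ -3.  26.  83.  -0.  71. -83.]
step mm 36.1 deg [-0. -0.  0.]
-0 -0.01 0.01 0.04 -0.28 3.6 75; -0 -0.01 0.01 0.04 -0.28 3.6 75; -0 -0.01 0.01 0.04 -0.28 3.6 75; -0 -0.01 0.01 0.04 -0.28 3.6 75
```

Request:
{"api": "jog_arm", "payload": {
  "plan": "0 0 0 0.04 -0.28 4 75; 0 0 0 0.04 -0.28 4 75; 0 0 0 0.04 -0.28 3 75; 0 0 0 0.04 -0.28 2 75; 0 0 0 0 0 1.2 75; 0 0 0 0 0 0 75; 0 0 0 0 0 0 75; 0 0 0 0 0 0 75; 0 0 0 0 0 0 75"
}}

```text
time_s: 17.95
position: [0.5373, 0.0817, 0.0035]
tool_rot: [[-0.985, 0.173, 0.002], [0.173, 0.985, -0.0], [-0.002, 0.0, -1.0]]
ft_force: [0.3, -0.5, 0.3]
grip_width: 0.0601
gripper_force: 0.0
```

Request:
{"api": "jog_arm", "payload": {
  "plan": "0 0 0 0 0 0 200; 0 0 0 0 0 0 200; 0 0 0 0 0 0 200; 0 0 0 0 0 0 200; 0 0 0 0 0 0 200"
}}

```text
time_s: 18.37
position: [0.537, 0.0818, 0.0037]
tool_rot: [[-0.985, 0.173, 0.002], [0.173, 0.985, -0.0], [-0.002, 0.0, -1.0]]
ft_force: [-2.6, -0.5, 9.0]
grip_width: 0.0384
gripper_force: 39.0
```

Request:
{"api": "jog_arm", "payload": {
  "plan": "0 0 0 0 0 -1 200; 0 0 0 0 0 -2 200; 0 0 0 0 0 -3 200; 0 0 0 0 0 -4 200; 0 0 0 0 0 -4 200; 0 0 0 0 0 0 200; 0 0 0 0 0 0 200; 0 0 0 0 0 0 200; 0 0 0 0 0 0 200"
}}

```text
time_s: 19.12
position: [0.5359, 0.0817, 0.1412]
tool_rot: [[-0.985, 0.173, -0.003], [0.173, 0.985, 0.0], [0.003, -0.0, -1.0]]
ft_force: [0.1, -0.8, -0.1]
grip_width: 0.0386
gripper_force: 40.3
```

```bash
python3 - <<'E'
from h import *
st(); im=see('washer_a',thr=.5)
plan([.4785,-.1525,.145],80,8,200)
E
```

```text
t 19.1167 p [0.5359 0.0817 0.1412] yaw 80.03 tilt [-0.003  0.   ] w 0.03862273974095301 F [ 0.1 -0.8 -0.1] q [ -4.  26.  84.  -0.  71. -84.]
wrist washer_a 0.81 [ 12. 188.  21.  49.] z 0.0363 mean [ 0.4834 -0.1401] circ 0.4818 -0.1453 r 19.2 n 540
wrist washer_a 0.72 [280. 266.  76.  78.] z 0.1455 mean [0.5335 0.0815] circ 0.5349 0.0813 r 21.0 n 3383
step mm 30.1 deg [-0.  -0.2  0. ]
-0 -0.02 0 0.2 -3.01 -0.05 200; -0 -0.02 0 0.2 -3.01 -0.05 200; -0 -0.02 0 0.2 -3.01 -0.05 200; -0 -0.02 0 0.2 -3.01 -0.05 200; -0 -0.02 0 0.2 -3.01 -0.05 200; -0 -0.02 0 0.2 -3.01 -0.05 200; -0 -0.02 0 0.2 -3.01 -0.05 200; -0 -0.02 0 0.2 -3.01 -0.05 200
```

Request:
{"api": "jog_arm", "payload": {
  "plan": "0 0 0 0.2 -3 0 200; 0 0 0 0.2 -3 0 200; 0 0 0 0.2 -3 0 200; 0 0 0 0.2 -3 0 200; 0 0 0 0.2 -3 0 200; 0 0 0 0.2 -3 0 200; 0 0 0 0.2 -3 0 200; 0 0 0 0.2 -3 0 200; 0 0 0 0 0 0 200; 0 0 0 0 0 0 200"
}}

```text
time_s: 20.05
position: [0.4788, -0.1529, 0.1416]
tool_rot: [[-0.984, 0.176, -0.001], [0.176, 0.984, 0.001], [0.002, 0.001, -1.0]]
ft_force: [0.3, 0.4, 0.3]
grip_width: 0.0384
gripper_force: 40.4
```

Request:
{"api": "jog_arm", "payload": {
  "plan": "0 0 0 0 0 0 200; 0 0 0 0 0 0 200; 0 0 0 0 0 0 200"
}}

```text
time_s: 20.3
position: [0.4794, -0.1509, 0.1422]
tool_rot: [[-0.985, 0.172, -0.0], [0.172, 0.985, 0.0], [0.0, 0.0, -1.0]]
ft_force: [-0.2, 1.1, -1.3]
grip_width: 0.0387
gripper_force: 40.4
```

```bash
python3 - <<'E'
from h import *
st(); plan([.479,-.152,.112],80,3,200)
E
```

```text
t 20.3 p [ 0.4794 -0.1509  0.1422] yaw 80.12 tilt [-0.  0.] w 0.03873695895306368 F [-0.2  1.1 -1.3] q [ -31.   22.   90.    0.   68. -111.]
step mm 10.1 deg [ 0.  -0.   0.1]
0.01 -0.01 0.04 0.01 -0.04 1.01 200; 0.01 -0.01 0.04 0.01 -0.04 1.01 200; 0.01 -0.01 0.04 0.01 -0.04 1.01 200
```

Request:
{"api": "jog_arm", "payload": {
  "plan": "0 0 0 0 -0.04 1 200; 0 0 0 0 -0.04 1 200; 0 0 0 0 -0.04 1 200; 0 0 0 0 0 0 200; 0 0 0 0 0 1 200; 0 0 0 0 0 1 200; 0 0 0 0 0 1 200; 0 0 0 0 0 1 200; 0 0 0 0 0 0 200; 0 0 0 0 0 0 200"
}}

```text
time_s: 21.13
position: [0.4793, -0.1527, 0.0727]
tool_rot: [[-0.985, 0.172, -0.0], [0.172, 0.985, 0.0], [0.0, 0.0, -1.0]]
ft_force: [-0.7, 1.1, -0.7]
grip_width: 0.0386
gripper_force: 40.4
```

Request:
{"api": "jog_arm", "payload": {
  "plan": "0 0 0 0 0 1 200; 0 0 0 0 0 1 200; 0 0 0 0 0 1 200; 0 0 0 0 0 0 200; 0 0 0 0 0 0 200; 0 0 0 0 0 0 75; 0 0 0 0 0 0 75; 0 0 0 0 0 0 75; 0 0 0 0 0 0 75; 0 0 0 0 0 0 75"
}}

```text
time_s: 21.97
position: [0.4792, -0.1532, 0.0426]
tool_rot: [[-0.985, 0.173, 0.0], [0.173, 0.985, -0.0], [-0.001, -0.0, -1.0]]
ft_force: [0.6, 0.9, 0.1]
grip_width: 0.0604
gripper_force: 0.0
```

Request:
{"api": "jog_arm", "payload": {
  "plan": "0 0 0 0 0 -3 75; 0 0 0 0 0 -4 75; 0 0 0 0 0 -4 75; 0 0 0 0 0 -4 75; 0 0 0 0 0 -1 75; 0 0 0 0 0 0 75; 0 0 0 0 0 0 75; 0 0 0 0 0 0 75; 0 0 0 0 0 0 75"
}}

```text
time_s: 22.72
position: [0.4786, -0.1528, 0.2009]
tool_rot: [[-0.985, 0.173, -0.003], [0.173, 0.985, 0.002], [0.003, 0.001, -1.0]]
ft_force: [-0.4, -0.0, -0.2]
grip_width: 0.0604
gripper_force: 0.0
```

```bash
python3 - <<'E'
from h import *
st(); im=see('washer_a',thr=.4); save(im,'w5.png',(100,80,460,300),2)
see('bushing','top'); 
plan([.4325,.286,.15],80,11,85)
E
```

```text
t 22.7167 p [ 0.4786 -0.1528  0.2009] yaw 80.03 tilt [-0.003  0.002] w 0.06036860239246655 F [-0.4 -0.  -0.2] q [ -31.   19.   85.    0.   77. -111.]
wrist washer_a 0.72 [280. 187.  42.  42.] z 0.0443 mean [ 0.4741 -0.1532] circ 0.478 -0.1531 r 20.7 n 759
top bushing 0.51 [171. 209.  19.  14.] z 0.0193 mean [0.4345 0.2863] circ 0.4337 0.2866 r 13.2 n 35
top bushing 0.42 [210. 156.  17.  14.] z 0.0194 mean [0.5545 0.1993] circ 0.5542 0.1993 r 13.5 n 37
step mm 40.4 deg [ 0.  -0.1  0. ]
0 -0.01 0 1.11 3.86 0.47 85; 0 -0.01 0 1.11 3.86 0.47 85; 0 -0.01 0 1.11 3.86 0.47 85; 0 -0.01 0 1.11 3.86 0.47 85; 0 -0.01 0 1.11 3.86 0.47 85; 0 -0.01 0 1.11 3.86 0.47 85; 0 -0.01 0 1.11 3.86 0.47 85; 0 -0.01 0 1.11 3.86 0.47 85; 0 -0.01 0 1.11 3.86 0.47 85; 0 -0.01 0 1.11 3.86 0.47 85; 0 -0.01 0 1.11 3.86 0.47 85
```

View pics/w5.png

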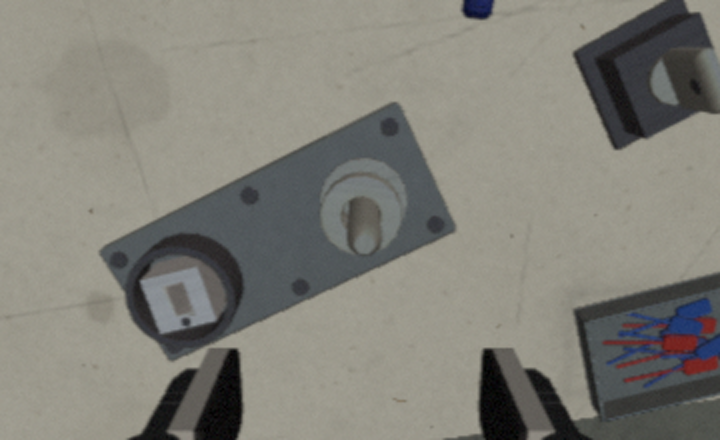

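The washers are stacked flat (top z 0.044) and the lock's dot faces away from the robot. The bushing is next.

Request:
{"api": "jog_arm", "payload": {
  "plan": "0 0 0 1.1 3.9 0.5 85; 0 0 0 1.1 3.9 0.5 85; 0 0 0 1.1 3.9 0.5 85; 0 0 0 1.1 3.9 0.5 85; 0 0 0 1.1 3.9 0.5 85; 0 0 0 1.1 3.9 0.5 85; 0 0 0 1.1 3.9 0.5 85; 0 0 0 1.1 3.9 0.5 85; 0 0 0 1.1 3.9 0.5 85; 0 0 0 1.1 3.9 0.5 85"
}}

```text
time_s: 23.75
position: [0.4376, 0.252, 0.1519]
tool_rot: [[-0.985, 0.173, -0.0], [0.173, 0.985, -0.0], [0.0, -0.0, -1.0]]
ft_force: [0.7, -1.0, 0.4]
grip_width: 0.057
gripper_force: 0.0
```

Request:
{"api": "jog_arm", "payload": {
  "plan": "0 0 0 1.1 3.7 0 85; 0 0 0 0 0 0 85; 0 0 0 0 0 0 85; 0 0 0 0 0 0 85; 0 0 0 0 0 0 85"
}}

```text
time_s: 24.17
position: [0.4341, 0.2874, 0.1523]
tool_rot: [[-0.985, 0.174, -0.0], [0.174, 0.985, -0.0], [0.0, -0.0, -1.0]]
ft_force: [0.5, -0.1, -0.8]
grip_width: 0.057
gripper_force: 0.0
```

```bash
python3 - <<'E'
from h import *
im=see('bushing'); st(); plan([.433,.2863,.01],80,4,85)
E
```

```text
wrist bushing 0.94 [228. 308.  22.  34.] z 0.0194 mean [0.5555 0.205 ] circ 0.5541 0.2026 r 12.5 n 113
wrist bushing 0.92 [ 48. 147.  50.  41.] z 0.0196 mean [0.3535 0.0836] circ 0.3539 0.0835 r 13.9 n 387
wrist bushing 0.89 [175. 164.  36.  37.] z 0.0197 mean [0.3917 0.1926] circ 0.3917 0.1923 r 13.6 n 314
wrist bushing 0.7 [279. 190.  37.  32.] z 0.0197 mean [0.4318 0.2859] circ 0.4321 0.2859 r 13.3 n 285
t 24.2667 p [0.4342 0.2873 0.1524] yaw 79.93 tilt [ 0. -0.] w 0.05721916855519947 F [ 0.7  0.3 -0.1] q [ 20.  23.  86.  -0.  71. -59.]
step mm 35.6 deg [-0.   0.  -0.1]
-0 0 -0.02 0.03 -0.03 3.56 85; -0 0 -0.02 0.03 -0.03 3.56 85; -0 0 -0.02 0.03 -0.03 3.56 85; -0 0 -0.02 0.03 -0.03 3.56 85
```

Request:
{"api": "jog_arm", "payload": {
  "plan": "0 0 0 0.05 -0.05 4 85; 0 0 0 0.05 -0.05 4 85; 0 0 0 0.05 -0.05 3 85; 0 0 0 0 0 2 85; 0 0 0 0 0 1.2 85; 0 0 0 0 0 0 85; 0 0 0 0 0 0 85; 0 0 0 0 0 0 85; 0 0 0 0 0 0 85"
}}

```text
time_s: 25.02
position: [0.4328, 0.2872, 0.0115]
tool_rot: [[-0.985, 0.173, 0.002], [0.173, 0.985, 0.001], [-0.002, 0.001, -1.0]]
ft_force: [-0.4, 0.4, 0.2]
grip_width: 0.0564
gripper_force: 0.0
```

Request:
{"api": "jog_arm", "payload": {
  "plan": "0 0 0 0 0 0 200; 0 0 0 0 0 0 200; 0 0 0 0 0 0 200; 0 0 0 0 0 0 200; 0 0 0 0 0 0 200"
}}

```text
time_s: 25.43
position: [0.4323, 0.2873, 0.0112]
tool_rot: [[-0.985, 0.173, 0.001], [0.173, 0.985, 0.0], [-0.001, 0.0, -1.0]]
ft_force: [-1.6, -1.1, 6.6]
grip_width: 0.0249
gripper_force: 38.8
```

Request:
{"api": "jog_arm", "payload": {
  "plan": "0 0 0 0 0 -1 200; 0 0 0 0 0 -2 200; 0 0 0 0 0 -3 200; 0 0 0 0 0 -4 200; 0 0 0 0 0 -4 200; 0 0 0 0 0 0 200; 0 0 0 0 0 0 200; 0 0 0 0 0 0 200; 0 0 0 0 0 0 200"
}}

```text
time_s: 26.18
position: [0.4314, 0.2869, 0.1492]
tool_rot: [[-0.985, 0.173, -0.003], [0.173, 0.985, -0.001], [0.002, -0.001, -1.0]]
ft_force: [-0.1, -0.4, -1.3]
grip_width: 0.025
gripper_force: 39.4
```

```bash
python3 - <<'E'
from h import *
st(); im=see('bushing',thr=.5)
plan([.4785,-.1525,.155],80,11,200)
E
```

```text
t 26.1833 p [0.4314 0.2869 0.1492] yaw 80.03 tilt [-0.003 -0.001] w 0.02497517707980308 F [-0.1 -0.4 -1.3] q [ 21.  23.  87.  -0.  70. -60.]
wrist bushing 0.95 [ 48. 148.  52.  35.] z 0.0196 mean [0.3537 0.0834] circ 0.3537 0.083 r 14.2 n 397
wrist bushing 0.9 [176. 168.  37.  37.] z 0.0197 mean [0.3909 0.193 ] circ 0.3918 0.1925 r 13.3 n 305
wrist bushing 0.83 [282. 263.  57.  68.] z 0.1575 mean [0.4308 0.2864] circ 0.4313 0.2861 r 13.7 n 1005
step mm 40.2 deg [-0.1 -0.1  0. ]
-0.01 -0.01 0 -1.11 -3.86 -0.05 200; -0.01 -0.01 0 -1.11 -3.86 -0.05 200; -0.01 -0.01 0 -1.11 -3.86 -0.05 200; -0.01 -0.01 0 -1.11 -3.86 -0.05 200; -0.01 -0.01 0 -1.11 -3.86 -0.05 200; -0.01 -0.01 0 -1.11 -3.86 -0.05 200; -0.01 -0.01 0 -1.11 -3.86 -0.05 200; -0.01 -0.01 0 -1.11 -3.86 -0.05 200; -0.01 -0.01 0 -1.11 -3.86 -0.05 200; -0.01 -0.01 0 -1.11 -3.86 -0.05 200; -0.01 -0.01 0 -1.11 -3.86 -0.05 200
```

Request:
{"api": "jog_arm", "payload": {
  "plan": "0 0 0 -1.1 -3.9 0 200; 0 0 0 -1.1 -3.9 0 200; 0 0 0 -1.1 -3.9 0 200; 0 0 0 -1.1 -3.9 0 200; 0 0 0 -1.1 -3.9 0 200; 0 0 0 -1.1 -3.9 0 200; 0 0 0 -1.1 -3.9 0 200; 0 0 0 -1.1 -3.9 0 200; 0 0 0 -1.1 -3.9 0 200; 0 0 0 -1.1 -3.9 0 200"
}}

```text
time_s: 27.12
position: [0.4724, -0.118, 0.1496]
tool_rot: [[-0.985, 0.173, -0.001], [0.173, 0.985, 0.001], [0.002, 0.001, -1.0]]
ft_force: [1.0, 0.1, 0.3]
grip_width: 0.025
gripper_force: 39.4
```

Request:
{"api": "jog_arm", "payload": {
  "plan": "0 0 0 -1.1 -3.5 0 200; 0 0 0 0 0 0 200; 0 0 0 0 0 0 200; 0 0 0 0 0 0 200; 0 0 0 0 0 0 200"
}}

```text
time_s: 27.53
position: [0.4774, -0.1511, 0.15]
tool_rot: [[-0.985, 0.172, -0.001], [0.172, 0.985, 0.001], [0.001, 0.001, -1.0]]
ft_force: [-0.4, -0.0, -0.6]
grip_width: 0.0248
gripper_force: 39.5
```

```bash
python3 - <<'E'
from h import *
st(); plan([.4782,-.1523,.122],80,3,200)
E
```

```text
t 27.5333 p [ 0.4774 -0.1511  0.15  ] yaw 80.1 tilt [-0.001  0.001] w 0.024840132730414643 F [-0.4 -0.  -0.6] q [ -31.   22.   90.    0.   69. -111.]
step mm 9.3 deg [ 0.  -0.1  0.1]
0.01 -0.02 0.03 -0.03 -0.03 0.93 200; 0.01 -0.02 0.03 -0.03 -0.03 0.93 200; 0.01 -0.02 0.03 -0.03 -0.03 0.93 200
```

Request:
{"api": "jog_arm", "payload": {
  "plan": "0 0 0 -0.03 -0.03 0.9 200; 0 0 0 -0.03 -0.03 0.9 200; 0 0 0 -0.03 -0.03 0.9 200; 0 0 0 0 0 0 200; 0 0 0 0 0 1 200; 0 0 0 0 0 1 200; 0 0 0 0 0 1 200; 0 0 0 0 0 1 200; 0 0 0 0 0 0 200; 0 0 0 0 0 0 200"
}}

```text
time_s: 28.37
position: [0.4781, -0.153, 0.083]
tool_rot: [[-0.985, 0.173, -0.001], [0.173, 0.985, 0.001], [0.002, 0.001, -1.0]]
ft_force: [-1.9, 2.2, -0.5]
grip_width: 0.025
gripper_force: 39.4
```

Request:
{"api": "jog_arm", "payload": {
  "plan": "0 0 0 0 0 1 200; 0 0 0 0 0 1 200; 0 0 0 0 0 0.5 200; 0 0 0 0 0 0 200; 0 0 0 0 0 0 200; 0 0 0 0 0 0 85; 0 0 0 0 0 0 85; 0 0 0 0 0 0 85; 0 0 0 0 0 0 85; 0 0 0 0 0 0 85"
}}

```text
time_s: 29.2
position: [0.4787, -0.1537, 0.0586]
tool_rot: [[-0.985, 0.173, 0.001], [0.173, 0.985, -0.001], [-0.001, -0.0, -1.0]]
ft_force: [0.2, -0.2, 0.6]
grip_width: 0.0567
gripper_force: 0.0
```

Request:
{"api": "jog_arm", "payload": {
  "plan": "0 0 0 0 0 -3 85; 0 0 0 0 0 -4 85; 0 0 0 0 0 -4 85; 0 0 0 0 0 -4 85; 0 0 0 0 0 0 85; 0 0 0 0 0 0 85; 0 0 0 0 0 0 85; 0 0 0 0 0 0 85"
}}

```text
time_s: 29.87
position: [0.4779, -0.1531, 0.2069]
tool_rot: [[-0.985, 0.173, -0.003], [0.173, 0.985, 0.001], [0.003, 0.001, -1.0]]
ft_force: [0.5, -0.3, -0.4]
grip_width: 0.0568
gripper_force: 0.0
```

```bash
python3 - <<'E'
from h import *
st(); im=see('bushing',thr=.4); save(im,'w6.png',(100,80,460,300),2); W=cloud(im)
# lock core: top face near z .04
def face(z,c,r,tol=.0015):
    m=(abs(W[...,2]-z)<tol)&(np.hypot(W[...,0]-c[0],W[...,1]-c[1])<r); return m
m=face(.04,(.508,-.257),.024); P=W[m]; (a,b),(w,h),t=cv2.minAreaRect((P[:,:2]*1000).astype(np.float32)); print('core',a,b,w,h,t,'mean',P[:,:2].mean(0))
see('lock',im=im); 
for q,z in (('lock_mouth',.04),('rest_mouth',.032),('key',.01)):
    for o in models.tip_of('wrist',q)[:2]: print(q,round(o['confidence'],2),np.round(o['at'],1),px(im,o['at'],z))
E
```

```text
t 29.8667 p [ 0.4779 -0.1531  0.2069] yaw 80.03 tilt [-0.003  0.001] w 0.05677286724283295 F [ 0.5 -0.3 -0.4] q [ -31.   18.   84.   -0.   78. -111.]
wrist bushing 0.97 [281. 186.  34.  30.] z 0.0637 mean [ 0.4738 -0.1535] circ 0.4776 -0.1533 r 13.2 n 195
wrist bushing 0.89 [498.  19.  42.  36.] z 0.0194 mean [0.356  0.0818] circ 0.3551 0.0823 r 13.9 n 327
wrist bushing 0.52 [240. 194. 173. 128.] z 0.0387 mean [ 0.5073 -0.2567] circ 0.5084 -0.2571 r 30.0 n 1352
core 507.97943115234375 -257.2626037597656 32.743289947509766 32.48257827758789 4.204367637634277 mean [ 0.50788183 -0.25716744]
wrist lock 0.6 [194. 225.  38.  38.] z 0.0402 mean [ 0.5075 -0.257 ] circ 0.507 -0.2577 r 21.9 n 689
wrist lock 0.49 [419. 116.  69.  76.] z 0.032 mean [0.4359 0.0011] circ 0.4386 0.0075 r 30.4 n 1085
lock_mouth 0.68 [191.4 228.3] [ 0.50820811 -0.25629328  0.04      ]
rest_mouth 0.93 [435.  117.1] [0.43779109 0.01013883 0.032     ]
key 0.92 [421.6 115. ] [0.43592781 0.00656021 0.01      ]
```

View pics/w6.png

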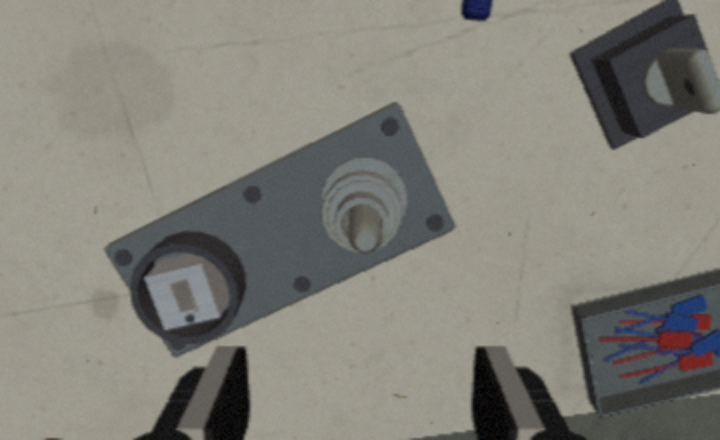

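The bushing is seated on top (z 0.064), so the stack is complete. The lock core is centred at (0.508, −0.257) with the slot at about 4° from world x. The key is next.

```bash
python3 - <<'E'
from h import *
plan([.445,.009,.2],80,5,85)
E
```

```text
step mm 33.2 deg [ 0.  -0.1  0. ]
0 -0.01 0.01 1.22 3.08 0.16 85; 0 -0.01 0.01 1.22 3.08 0.16 85; 0 -0.01 0.01 1.22 3.08 0.16 85; 0 -0.01 0.01 1.22 3.08 0.16 85; 0 -0.01 0.01 1.22 3.08 0.16 85
```

Request:
{"api": "jog_arm", "payload": {
  "plan": "0 0 0 1.2 3.1 0.2 85; 0 0 0 1.2 3.1 0.2 85; 0 0 0 1.2 3.1 0.2 85; 0 0 0 1.2 3.1 0.2 85; 0 0 0 1.2 3.1 0.2 85; 0 0 0 0 0 0 85; 0 0 0 0 0 0 85; 0 0 0 0 0 0 85; 0 0 0 0 0 0 85"
}}

```text
time_s: 30.92
position: [0.4466, 0.0087, 0.1983]
tool_rot: [[-0.985, 0.174, 0.0], [0.174, 0.985, -0.0], [-0.0, -0.0, -1.0]]
ft_force: [-0.4, 0.1, -0.5]
grip_width: 0.0574
gripper_force: 0.0
```

```bash
cat >> h.py <<'E'
def rect(W,z,c,r,tol):
    m=(abs(W[...,2]-z)<tol)&(np.hypot(W[...,0]-c[0],W[...,1]-c[1])<r); P=W[m]
    (a,b),(w,h),t=cv2.minAreaRect((P[:,:2]*1000).astype(np.float32))
    print('rect z',round(np.median(P[:,2]),4),'c',round(a/1000,4),round(b/1000,4),'size',round(w,1),round(h,1),'ang',round(t,1),'mean',np.round(P[:,:2].mean(0),4),'n',len(P))
E
python3 - <<'E'
from h import *
st()
for i in range(2):
    im=cam('wrist'); W=cloud(im)
    rect(W,.0715,(.44,.009),.03,.003); rect(W,.032,(.44,.009),.04,.002); rect(W,.006,(.44,.009),.05,.002)
save(im,'w7.png',(200,120,360,240),4)
E
```

```text
t 30.9167 p [0.4466 0.0087 0.1983] yaw 79.97 tilt [ 0. -0.] w 0.057426240734732674 F [-0.4  0.1 -0.5] q [-14.  13.  93.  -0.  74. -94.]
rect z 0.0708 c 0.4385 0.0085 size 28.8 9.6 ang 19.7 mean [0.4379 0.0084] n 291
rect z 0.0316 c 0.4386 0.0083 size 44.3 44.0 ang 19.3 mean [0.436  0.0084] n 1187
rect z 0.0055 c 0.4385 0.0083 size 59.7 59.7 ang 19.1 mean [0.4259 0.0116] n 827
rect z 0.0708 c 0.4381 0.0083 size 28.9 9.6 ang 18.0 mean [0.4377 0.0084] n 299
rect z 0.0315 c 0.4386 0.0082 size 44.2 44.1 ang 19.0 mean [0.436  0.0084] n 1192
rect z 0.0054 c 0.4384 0.0082 size 59.6 60.0 ang 18.9 mean [0.4261 0.0112] n 828
```

View pics/w7.png

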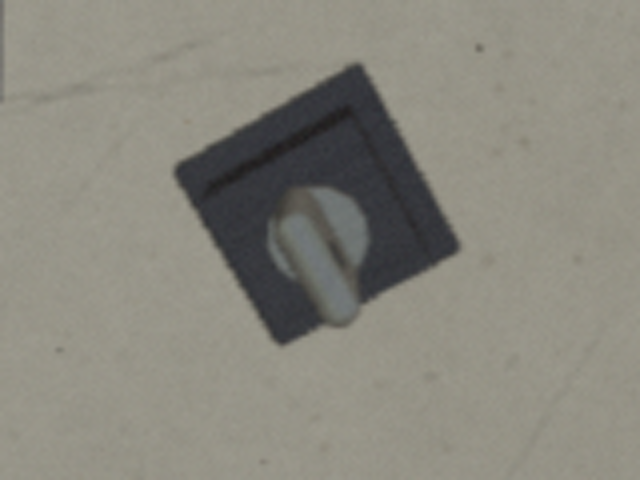

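The key is at the centre, on its slot angle of 19°, so the tool yaw should be 109°.

```bash
python3 - <<'E'
from h import *
plan([.4385,.0083,.12],109,6,85)
E
```

```text
step mm 13.1 deg [ -0.    0.  -29.1]
-0 0 -4.84 0.13 -0.03 1.3 85; -0 0 -4.84 0.13 -0.02 1.3 85; -0 0 -4.84 0.13 -0.01 1.3 85; -0 0 -4.84 0.13 0 1.3 85; -0 0 -4.84 0.13 0.02 1.3 85; -0 0 -4.84 0.13 0.03 1.3 85
```

Request:
{"api": "jog_arm", "payload": {
  "plan": "0 0 -4.85 0.13 -0.02 1.3 85; 0 0 -4.85 0.13 -0.02 1.3 85; 0 0 -4.85 0.13 0 1.3 85; 0 0 -4.85 0.13 0 1.3 85; 0 0 -4.85 0.13 0.02 1.3 85; 0 0 -4.85 0.13 0.02 1.3 85; 0 0 0 0 0 0 85; 0 0 0 0 0 0 85; 0 0 0 0 0 0 85; 0 0 0 0 0 0 85"
}}

```text
time_s: 31.85
position: [0.4389, 0.009, 0.1211]
tool_rot: [[-0.945, -0.326, 0.002], [-0.326, 0.945, -0.0], [-0.001, -0.001, -1.0]]
ft_force: [0.4, -0.0, 0.1]
grip_width: 0.057
gripper_force: 0.0
```

```bash
python3 - <<'E'
from h import *
im=cam('wrist');W=cloud(im); rect(W,.0715,(.44,.009),.03,.003); rect(W,.032,(.44,.009),.04,.002); rect(W,.006,(.44,.009),.05,.002)
st(); plan([.4385,.0083,.042],109,4,85)
E
```

```text
rect z 0.0708 c 0.4383 0.0081 size 28.7 9.0 ang 18.8 mean [0.4378 0.008 ] n 503
rect z 0.0315 c 0.4388 0.0082 size 44.5 44.0 ang 19.3 mean [0.4362 0.0074] n 1938
rect z 0.0054 c 0.4386 0.0082 size 59.4 59.7 ang 19.1 mean [0.4273 0.0046] n 1326
t 31.9 p [0.4388 0.0091 0.121 ] yaw 109.05 tilt [ 0.001 -0.   ] w 0.056556971228335695 F [-0.1  0.3  0.1] q [ -14.   18.  101.    0.   61. -123.]
step mm 19.8 deg [-0.   0.1  0. ]
-0.01 0.02 0.01 0.02 -0.02 1.98 85; -0.01 0.02 0.01 0.02 -0.02 1.98 85; -0.01 0.02 0.01 0.02 -0.02 1.98 85; -0.01 0.02 0.01 0.01 -0.02 1.98 85
```

Request:
{"api": "jog_arm", "payload": {
  "plan": "0 0 0 0.02 -0.02 2 85; 0 0 0 0.02 -0.02 2 85; 0 0 0 0.02 -0.02 2 85; 0 0 0 0 -0.02 1.3 85; 0 0 0 0 0 0.6 85; 0 0 0 0 0 0 85; 0 0 0 0 0 0 85; 0 0 0 0 0 0 85; 0 0 0 0 0 0 85"
}}

```text
time_s: 32.65
position: [0.4385, 0.0083, 0.0422]
tool_rot: [[-0.945, -0.328, 0.002], [-0.328, 0.945, -0.0], [-0.002, -0.001, -1.0]]
ft_force: [-0.5, -0.3, 0.8]
grip_width: 0.0568
gripper_force: 0.0
```

Request:
{"api": "jog_arm", "payload": {
  "plan": "0 0 0 0 0 0 255; 0 0 0 0 0 0 255; 0 0 0 0 0 0 255; 0 0 0 0 0 0 255; 0 0 0 0 0 0 255; 0 0 0 0 0 0 255; 0 0 0 0 0 0 255; 0 0 0 0 0 0 255",
  "grip_force": 60
}}

```text
time_s: 33.32
position: [0.4381, 0.0084, 0.0416]
tool_rot: [[-0.945, -0.328, 0.0], [-0.328, 0.945, -0.0], [-0.0, -0.0, -1.0]]
ft_force: [-0.3, 0.3, 6.0]
grip_width: 0.0088
gripper_force: 58.9
```

Request:
{"api": "jog_arm", "payload": {
  "plan": "0 0 0 0 0 -1 255; 0 0 0 0 0 -2 255; 0 0 0 0 0 -3 255; 0 0 0 0 0 -4 255; 0 0 0 0 0 -3 255; 0 0 0 0 0 0 255; 0 0 0 0 0 0 255; 0 0 0 0 0 0 255; 0 0 0 0 0 0 255"
}}

```text
time_s: 34.07
position: [0.4373, 0.0086, 0.1699]
tool_rot: [[-0.945, -0.328, -0.003], [-0.328, 0.945, 0.001], [0.003, 0.002, -1.0]]
ft_force: [-0.6, -0.0, -1.0]
grip_width: 0.0091
gripper_force: 58.4
```

```bash
python3 - <<'E'
from h import *
im=cam('wrist');W=cloud(im); save(im,'w8.png',(180,160,400,320),3)
st(); p=env.observe()['position']; z=p[2]+.0294; rect(W,z,p[:2],.03,.003)
for i in (-.025,-.01): rect(W,z-.035,p[:2],.03,.004)
rect(W,.032,(.44,.009),.04,.002)
plan([.508,-.257,.17],94.2,8,255)
E
```

```text
t 34.1167 p [0.4374 0.0085 0.17  ] yaw 109.13 tilt [-0.003  0.001] w 0.009263175029586295 F [-0.1  0.5 -1. ] q [ -14.   14.   97.    0.   69. -124.]
rect z 0.1991 c 0.4326 0.01 size 30.6 30.2 ang 53.5 mean [0.434  0.0076] n 1635
rect z 0.1635 c 0.4272 0.005 size 7.0 19.4 ang 18.9 mean [0.4276 0.0052] n 148
rect z 0.1635 c 0.4272 0.005 size 7.0 19.4 ang 18.9 mean [0.4276 0.0052] n 148
rect z 0.0315 c 0.439 0.0082 size 44.4 43.9 ang 19.0 mean [0.4384 0.0081] n 1884
step mm 34.3 deg [ 0.1 -0.2 14.9]
0.01 -0.02 1.87 0.25 -3.43 -0.01 255; 0.01 -0.02 1.87 0.14 -3.43 -0 255; 0.01 -0.02 1.87 0.03 -3.43 -0 255; 0.01 -0.02 1.87 -0.08 -3.43 -0 255; 0.01 -0.02 1.87 -0.19 -3.43 -0 255; 0.01 -0.02 1.87 -0.3 -3.42 -0 255; 0.01 -0.02 1.87 -0.42 -3.41 -0 255; 0.01 -0.02 1.87 -0.53 -3.39 -0 255
```

View pics/w8.png

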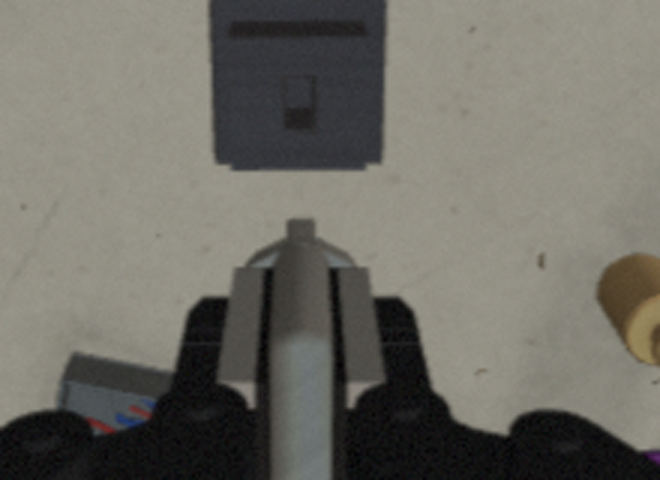

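The key is held upright and aligned with the tool. I'm carrying it over to the lock, clear above the bolt.

Request:
{"api": "jog_arm", "payload": {
  "plan": "0 0 1.87 0.25 -3.4 0 255; 0 0 1.87 0.14 -3.4 0 255; 0 0 1.87 0.03 -3.4 0 255; 0 0 1.87 -0.08 -3.4 0 255; 0 0 1.87 -0.19 -3.4 0 255; 0 0 1.87 -0.3 -3.4 0 255; 0 0 1.87 -0.4 -3.4 0 255; 0 0 1.87 -0.5 -3.4 0 255; 0 0 0 0 0 0 255; 0 0 0 0 0 0 255"
}}

```text
time_s: 34.95
position: [0.5073, -0.2567, 0.1694]
tool_rot: [[-0.997, -0.071, -0.002], [-0.071, 0.997, 0.002], [0.002, 0.002, -1.0]]
ft_force: [-0.4, -0.3, -1.0]
grip_width: 0.0087
gripper_force: 58.7
```

Request:
{"api": "jog_arm", "payload": {
  "plan": "0 0 0 0 0 0 255; 0 0 0 0 0 0 255; 0 0 0 0 0 0 255"
}}

```text
time_s: 35.2
position: [0.5076, -0.2543, 0.1713]
tool_rot: [[-0.997, -0.074, -0.0], [-0.074, 0.997, 0.0], [0.0, 0.001, -1.0]]
ft_force: [-0.2, 0.1, 0.4]
grip_width: 0.0088
gripper_force: 58.7
```

```bash
python3 - <<'E'
from h import *
for i in range(2):
    im=cam('wrist');W=cloud(im); rect(W,.0405,(.508,-.257),.024,.0015); rect(W,.012,(.4915,-.2045),.11,.0015)
save(im,'w9.png',(180,140,400,300),3)
st(); plan([.508,-.2572,.085],94.2,4,255)
# slot from colour: dark pixels within the core
m=(abs(W[...,2]-.0405)<.0015)&(np.hypot(W[...,0]-.508,W[...,1]+.257)<.024)
g=cv2.cvtColor(im['pixels'],cv2.COLOR_RGB2GRAY); v,u=np.nonzero(m)
sub=g[v.min()-2:v.max()+3,u.min()-2:u.max()+3]; print(u.min()-2,v.min()-2); 
for r in sub[::2]: print(' '.join('%3d'%x for x in r[::2]))
E
```

```text
rect z 0.0397 c 0.508 -0.2574 size 31.5 32.0 ang 4.2 mean [ 0.5079 -0.2574] n 718
rect z 0.0115 c 0.4929 -0.2048 size 79.1 188.5 ang 16.1 mean [ 0.4867 -0.2032] n 7859
rect z 0.0397 c 0.5082 -0.2573 size 31.5 31.8 ang 4.1 mean [ 0.508  -0.2576] n 733
rect z 0.0116 c 0.4928 -0.2048 size 79.0 188.3 ang 16.0 mean [ 0.4866 -0.2031] n 7853
t 35.3 p [ 0.5077 -0.2546  0.1715] yaw 94.24 tilt [0. 0.] w 0.0093888283699411 F [-0.3  0.5 -0.3] q [ -39.   26.   77.    0.   76. -133.]
step mm 21.6 deg [0. 0. 0.]
0 0 0.01 -0 -0.06 2.16 255; 0 0 0.01 -0 -0.06 2.16 255; 0 0 0.01 -0 -0.06 2.16 255; 0 0 0.01 -0 -0.06 2.16 255
258 177
 75  94  99 102 100 102  99  99  99  99  98 100  99  99 102  98  99 100  92  77
 87 114 127 125 127 126 128 128 126 127 127 129 128 129 127 126 128 127 118  88
 91 122 137 134 136 136 136 135 138 137 136 136 138 138 136 135 139 136 130  89
 91 118 132 133 132 134 135 134 132 133 133 133 134 133 135 137 135 137 125  90
 91 124 139 139 140 138 139 138 135 136 133 131 132 137 141 142 142 142 131  88
 89 125 141 141 140 142 141 122  92  92  91  90  98 131 143 143 139 143 127  9
[... 341 characters left out ...]
 144 143 128 100 100  98  99 109 131 142 141 140 141 125  87
 87 121 141 141 141 142 142 126 101 100  99  98 112 132 142 144 142 143 124  89
 76 115 144 144 142 143 144 127 104 104 102 100 116 132 143 142 143 141 126  85
 47 109 141 139 141 138 143 128 106 105 104 104 113 128 139 139 141 140 118  56
 40  98 140 140 140 144 140 141 137 133 129 128 123 130 142 140 141 140 104  32
 44  95 141 141 140 142 142 141 135  71  71 124 138 140 141 141 142 141 102  33
 44  95 138 140 139 138 140 139 120  58  53 112 141 140 139 140 140 141 102  31
 47  95 136 137 134 139 135 137 135 109  95 130 135 136 138 137 138 136 100  29
 55  50  51  48  55  49  51  50  48  50  47  45  44  41  43  41  42  38  35  50
```

View pics/w9.png

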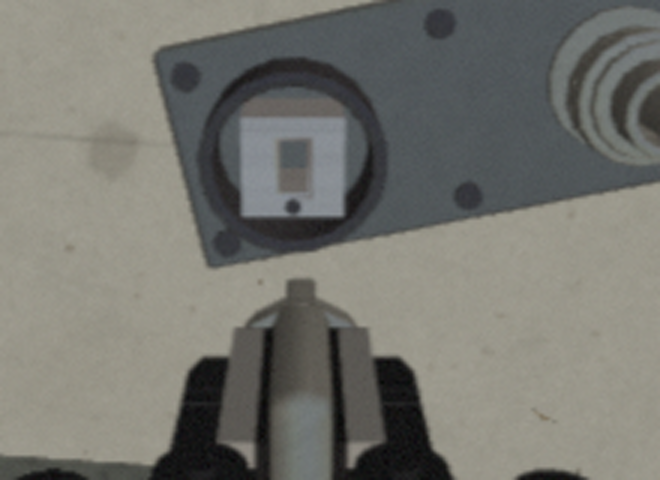

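The slot is centred in the core at 4° and the key is aligned. I'm shifting by −2.8 mm in y and going down to just above the mouth.

Request:
{"api": "jog_arm", "payload": {
  "plan": "0 0 0 0 -0.14 2.5 255; 0 0 0 0 -0.14 2.5 255; 0 0 0 0 0 2.5 255; 0 0 0 0 0 1.4 255; 0 0 0 0 0 0 255; 0 0 0 0 0 0 255; 0 0 0 0 0 0 255; 0 0 0 0 0 0 255; 0 0 0 0 0 0 255"
}}

```text
time_s: 36.05
position: [0.5083, -0.2585, 0.0835]
tool_rot: [[-0.997, -0.073, 0.002], [-0.073, 0.997, -0.001], [-0.002, -0.001, -1.0]]
ft_force: [-0.1, -1.0, -0.3]
grip_width: 0.0094
gripper_force: 58.7
```

```bash
python3 - <<'E'
from h import *
st(); plan([.508,-.2574,.05],94.2,4,255)
E
```

```text
t 36.05 p [ 0.5083 -0.2585  0.0835] yaw 94.18 tilt [ 0.002 -0.001] w 0.009436268337438653 F [-0.1 -1.  -0.3] q [ -39.   32.   83.   -0.   64. -133.]
step mm 8.4 deg [-0.1  0.1 -0. ]
-0.02 0.02 -0 0.01 0.03 0.84 255; -0.02 0.02 -0 0.01 0.03 0.84 255; -0.02 0.02 -0 0.01 0.03 0.84 255; -0.02 0.02 -0 0.01 0.03 0.84 255
```

Request:
{"api": "jog_arm", "payload": {
  "plan": "0 0 0 0.03 0.1 0 255; 0 0 0 0 0 0.5 255; 0 0 0 0 0 0.5 255; 0 0 0 0 0 0 255; 0 0 0 0 0 0.5 255; 0 0 0 0 0 0.5 255; 0 0 0 0 0 0 255; 0 0 0 0 0 0 255"
}}

```text
time_s: 36.72
position: [0.5074, -0.2572, 0.0619]
tool_rot: [[-0.997, -0.073, -0.001], [-0.073, 0.997, 0.001], [0.001, 0.001, -1.0]]
ft_force: [0.4, -1.1, -1.3]
grip_width: 0.0088
gripper_force: 58.7
```

Request:
{"api": "jog_arm", "payload": {
  "plan": "0 0 0 0 0 0.4 255; 0 0 0 0 0 0.4 255; 0 0 0 0 0 0.3 255; 0 0 0 0 0 0.1 255; 0 0 0 0 0 0 255; 0 0 0 0 0 0 255; 0 0 0 0 0 0 255"
}}

```text
time_s: 37.3
position: [0.5076, -0.2574, 0.0505]
tool_rot: [[-0.997, -0.073, 0.0], [-0.073, 0.997, -0.0], [-0.0, -0.0, -1.0]]
ft_force: [-1.0, -0.2, -0.5]
grip_width: 0.0088
gripper_force: 58.9
```

Request:
{"api": "jog_arm", "payload": {
  "plan": "0 0 0 0 0 0.1 255; 0 0 6.5 0 0 0 255; 0 0 6.5 0 0 0 255; 0 0 6.5 0 0 0 255; 0 0 6.5 0 0 0 255; 0 0 6.5 0 0 0 255; 0 0 6.5 0 0 0 255; 0 0 6.5 0 0 0 255; 0 0 6.5 0 0 0 255; 0 0 6.5 0 0 0 255"
}}

```text
time_s: 38.13
position: [0.5087, -0.2558, 0.0497]
tool_rot: [[-0.579, 0.816, 0.003], [0.816, 0.579, 0.002], [0.0, 0.004, -1.0]]
ft_force: [6.2, 8.8, 0.4]
grip_width: 0.0089
gripper_force: 59.0
```

Request:
{"api": "jog_arm", "payload": {
  "plan": "0 0 3 0 0 0 255; 0 0 3 0 0 0 255; 0 0 2 0 0 0 255; 0 0 0 0 0 0 255; 0 0 0 0 0 0 255; 0 0 0 0 0 0 255"
}}

```text
time_s: 38.63
position: [0.5088, -0.2556, 0.0497]
tool_rot: [[-0.464, 0.886, 0.003], [0.886, 0.464, 0.002], [0.001, 0.004, -1.0]]
ft_force: [6.8, 8.7, 1.6]
grip_width: 0.0091
gripper_force: 59.1
```

```bash
python3 - <<'E'
from h import *
st(); s=env.observe(); print(s['wrist_torque'],s['gripper_force'])
E
```

```text
t 38.6333 p [ 0.5088 -0.2556  0.0497] yaw 27.68 tilt [0.003 0.002] w 0.009102151816836924 F [6.8 8.7 1.6] q [-39.  35.  86.   0.  60. -66.]
[ 1.65290969 -1.26193571  0.08545796] 59.05301213264465
```

Request:
{"api": "jog_arm", "payload": {
  "plan": "0 0 0 -0.1 -0.12 0 255; 0 0 3 0 0 0 255; 0 0 3 0 0 0 255; 0 0 2 0 0 0 255; 0 0 2 0 0 0 255; 0 0 0 0 0 0 255; 0 0 0 0 0 0 255; 0 0 0 0 0 0 255"
}}

```text
time_s: 39.3
position: [0.5086, -0.2558, 0.0497]
tool_rot: [[-0.304, 0.953, 0.004], [0.953, 0.304, 0.005], [0.003, 0.005, -1.0]]
ft_force: [8.9, 15.2, 3.3]
grip_width: 0.0091
gripper_force: 59.5
```

```bash
python3 - <<'E'
from h import *
st(); s=env.observe(); print(s['wrist_torque'],s['gripper_force'])
E
```

```text
t 39.3 p [ 0.5086 -0.2558  0.0497] yaw 17.67 tilt [0.004 0.005] w 0.009129392786475406 F [ 8.9 15.2  3.3] q [-39.  35.  86.   0.  60. -57.]
[ 2.83079796 -1.71882244  0.07797117] 59.5418643951416
```

Request:
{"api": "jog_arm", "payload": {
  "plan": "0 0 0 0.13 0.14 0 255; 0 0 0 0.13 0.14 0 255; 0 0 0 0 0 0 255; 0 0 0 0 0 0 255; 0 0 2 0 0 0 255; 0 0 2 0 0 0 255; 0 0 0 0 0 0 255; 0 0 0 0 0 0 255; 0 0 0 0 0 0 255"
}}

```text
time_s: 40.05
position: [0.5094, -0.2553, 0.0497]
tool_rot: [[-0.236, 0.972, 0.002], [0.972, 0.236, 0.0], [-0.0, 0.002, -1.0]]
ft_force: [3.9, 4.6, 1.9]
grip_width: 0.0088
gripper_force: 59.5
```

```bash
python3 - <<'E'
from h import *
st(); s=env.observe(); print(s['wrist_torque'],s['gripper_force'])
im=cam('wrist'); save(im,'w10.png',(160,100,420,300),3); W=cloud(im); rect(W,.0405,(.508,-.257),.024,.0015)
E
```

```text
t 40.05 p [ 0.5094 -0.2553  0.0497] yaw 13.65 tilt [0.002 0.   ] w 0.008823509189523198 F [3.9 4.6 1.9] q [-39.  35.  85.   0.  60. -52.]
[ 0.80057959 -0.75245262  0.04326426] 59.46788191795349
rect z 0.0397 c 0.5053 -0.2512 size 32.0 20.7 ang 27.9 mean [ 0.5044 -0.2466] n 781
```

View pics/w10.png

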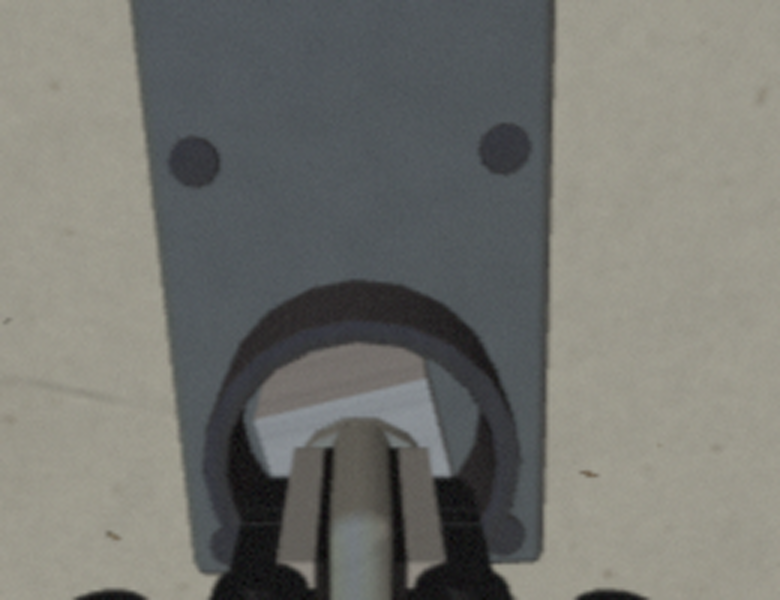

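The core lags the key by about 13° (slot play) and is near the stop. I'm turning further and watching the torque.

Request:
{"api": "jog_arm", "payload": {
  "plan": "0 0 2 0.06 0.08 0 255; 0 0 2 0 0 0 255; 0 0 2 0 0 0 255; 0 0 0 0 0 0 255; 0 0 0 0 0 0 255; 0 0 0 0 0 0 255; 0 0 0 0 0 0 255"
}}

```text
time_s: 40.68
position: [0.5098, -0.2551, 0.0497]
tool_rot: [[-0.134, 0.991, 0.001], [0.991, 0.134, -0.001], [-0.001, 0.001, -1.0]]
ft_force: [3.4, 0.1, 2.4]
grip_width: 0.0096
gripper_force: 59.5
```

```bash
python3 - <<'E'
from h import *
st(); s=env.observe(); print(s['wrist_torque'],s['joint_efforts'])
im=cam('wrist'); W=cloud(im); rect(W,.0405,(.508,-.257),.024,.0015)
E
```

```text
t 40.6833 p [ 0.5098 -0.2551  0.0497] yaw 7.71 tilt [ 0.001 -0.001] w 0.00956055023146954 F [3.4 0.1 2.4] q [-38.  35.  85.  -0.  60. -46.]
[-0.04026225 -0.62072137  0.18205326] [ -0.85550202 -48.70722771 -15.06189823  -0.29938892   0.76820869
   0.2139953 ]
rect z 0.0398 c 0.5056 -0.2513 size 32.1 20.9 ang 25.4 mean [ 0.5051 -0.2463] n 796
```

Request:
{"api": "jog_arm", "payload": {
  "plan": "0 0 2 0 0 0 255; 0 0 2 0 0 0 255; 0 0 0 0 0 0 255; 0 0 0 0 0 0 255; 0 0 0 0 0 0 255; 0 0 0 0 0 0 255"
}}

```text
time_s: 41.23
position: [0.51, -0.2552, 0.0497]
tool_rot: [[-0.066, 0.998, 0.002], [0.998, 0.066, -0.001], [-0.002, 0.001, -1.0]]
ft_force: [4.0, -1.4, 2.8]
grip_width: 0.0092
gripper_force: 59.7
```

```bash
python3 - <<'E'
from h import *
st(); s=env.observe(); print(s['wrist_torque'],s['joint_efforts'][5])
im=cam('wrist'); W=cloud(im); rect(W,.0405,(.508,-.257),.024,.0015); rect(W,.012,(.4915,-.2045),.11,.0015); save(im,'w11.png',(160,180,420,340),3)
E
```

```text
t 41.2333 p [ 0.51   -0.2552  0.0497] yaw 3.77 tilt [ 0.002 -0.001] w 0.009163501770257092 F [ 4.  -1.4  2.8] q [-38.  35.  85.  -0.  60. -42.]
[-0.35349552 -0.97301982  0.43640997] 0.4476598184555769
rect z 0.0397 c 0.5059 -0.2519 size 32.2 22.4 ang 25.6 mean [ 0.5057 -0.2463] n 800
rect z 0.0116 c 0.4941 -0.2071 size 78.8 181.3 ang 16.0 mean [ 0.4918 -0.194 ] n 21093
```

View pics/w11.png

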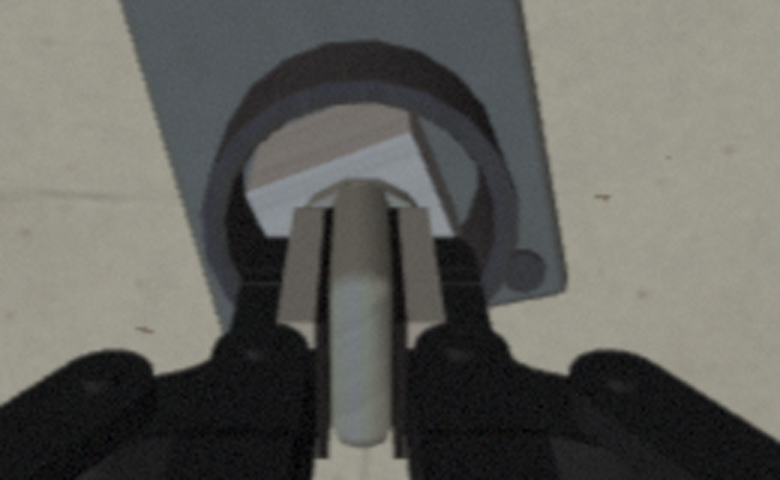

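The torque is at 0.44 N·m and the core doesn't move at 80.5°, so it's at the stop and locked. I'm backing off within the slot play and then drawing the key.

Request:
{"api": "jog_arm", "payload": {
  "plan": "0 0 -4 0 0 0 255; 0 0 -4 0 0 0 255; 0 0 -4 0 0 0 255; 0 0 -2 0 0 0 255; 0 0 0 0 0 0 255; 0 0 0 0 0 0 255; 0 0 0 0 0 0 255"
}}

```text
time_s: 41.87
position: [0.5091, -0.2548, 0.0496]
tool_rot: [[-0.304, 0.953, -0.001], [0.953, 0.304, -0.0], [0.0, -0.001, -1.0]]
ft_force: [0.5, 0.2, 4.8]
grip_width: 0.0096
gripper_force: 60.0
```

```bash
python3 - <<'E'
from h import *
st(); s=env.observe(); print(s['wrist_torque'],s['joint_efforts'][5])
im=cam('wrist'); W=cloud(im); rect(W,.0405,(.508,-.257),.024,.0015)
E
```

```text
t 41.8667 p [ 0.5091 -0.2548  0.0496] yaw 17.73 tilt [-0.001 -0.   ] w 0.0095660003230049 F [0.5 0.2 4.8] q [-38.  35.  85.  -0.  60. -56.]
[-0.11955051 -0.14546039  0.03773287] 0.029812627471983433
rect z 0.0397 c 0.5049 -0.2499 size 32.1 17.4 ang 24.8 mean [ 0.5042 -0.2464] n 732
```

Request:
{"api": "jog_arm", "payload": {
  "plan": "0 0 0 0 0 -0.5 255; 0 0 0 0 0 -1 255; 0 0 0 0 0 -2 255; 0 0 0 0 0 -3 255; 0 0 0 0 0 -3 255; 0 0 0 0 0 -2.5 255; 0 0 0 0 0 0 255; 0 0 0 0 0 0 255; 0 0 0 0 0 0 255; 0 0 0 0 0 0 255"
}}

```text
time_s: 42.75
position: [0.5087, -0.2542, 0.1682]
tool_rot: [[-0.304, 0.953, -0.002], [0.953, 0.304, 0.002], [0.002, -0.002, -1.0]]
ft_force: [0.3, -0.3, -0.3]
grip_width: 0.0089
gripper_force: 59.1
```

```bash
python3 - <<'E'
from h import *
for i in range(2):
    im=cam('wrist'); W=cloud(im); rect(W,.0405,(.508,-.257),.024,.0015)
save(im,'w12.png',(180,120,400,340),2.7); st(); plan([.4383,.0083,.17],109,8,255)
E
```

```text
rect z 0.0397 c 0.5081 -0.2569 size 32.0 32.4 ang 25.9 mean [ 0.5081 -0.2562] n 770
rect z 0.0398 c 0.5081 -0.2569 size 31.8 32.4 ang 26.0 mean [ 0.5081 -0.2567] n 758
t 42.85 p [ 0.509  -0.2544  0.1682] yaw 17.67 tilt [-0.002  0.002] w 0.009214375395078111 F [-0.5 -0.7 -0.1] q [-38.  27.  77.  -0.  76. -56.]
step mm 34.0 deg [-0.2 -0.  88.7]
-0.02 -0 11.08 3.4 0.16 -0.01 255; -0.02 -0 11.08 3.36 -0.5 -0.02 255; -0.02 -0 11.08 3.2 -1.14 -0.02 255; -0.02 -0 11.08 2.93 -1.73 -0.02 255; -0.02 -0 11.08 2.54 -2.26 -0.02 255; -0.02 -0 11.08 2.06 -2.71 -0.02 255; -0.02 -0 11.08 1.5 -3.05 -0.02 255; -0.02 -0 11.08 0.88 -3.28 -0.02 255
```

View pics/w12.png

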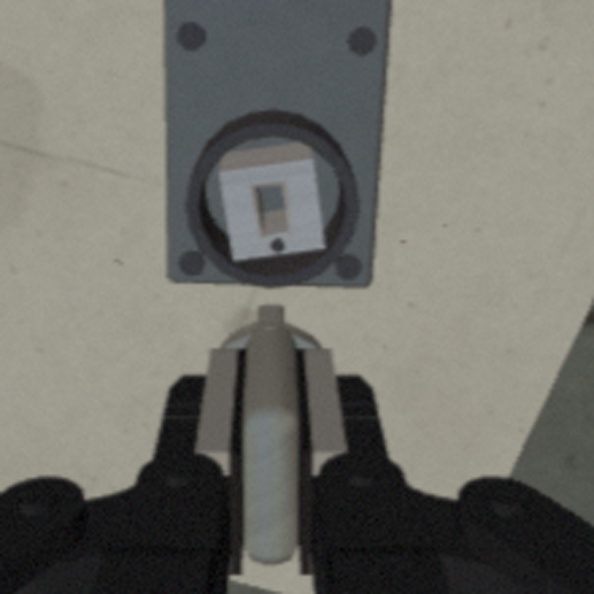

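The key is out and unchanged in the grip. The core sits at 80.1° (1.398 rad), which is locked. I'm returning the key to its rest the same way round.

```bash
python3 - <<'E'
from h import *
plan([.46,-.08,.168],77.7,10,255)
E
```

```text
step mm 18.1 deg [ -0.   -0.2 -60. ]
-0 -0.02 -6 1.81 0.06 0.01 255; -0 -0.02 -6 1.79 0.25 0.01 255; -0 -0.02 -6 1.76 0.44 0.01 255; -0 -0.02 -6 1.7 0.62 0 255; -0 -0.02 -6 1.63 0.79 0 255; -0 -0.02 -6 1.54 0.96 0 255; -0 -0.02 -6 1.43 1.12 0 255; -0 -0.02 -6 1.3 1.26 0 255; -0 -0.02 -6 1.16 1.39 0 255; -0 -0.02 -6 1.01 1.5 0 255
```

Request:
{"api": "jog_arm", "payload": {
  "plan": "0 0 -6 1.8 0.06 0 255; 0 0 -6 1.8 0.25 0 255; 0 0 -6 1.76 0.44 0 255; 0 0 -6 1.7 0.62 0 255; 0 0 -6 1.63 0.8 0 255; 0 0 -6 1.54 0.96 0 255; 0 0 -6 1.43 1.1 0 255; 0 0 -6 1.3 1.26 0 255; 0 0 -6 1.16 1.4 0 255; 0 0 -6 1 1.5 0 255"
}}

```text
time_s: 43.68
position: [0.46, -0.0794, 0.1688]
tool_rot: [[-0.978, 0.208, -0.001], [0.208, 0.978, 0.001], [0.001, 0.0, -1.0]]
ft_force: [0.1, 0.9, -1.0]
grip_width: 0.009
gripper_force: 59.1
```

```bash
python3 - <<'E'
from h import *
st(); plan([.4381,.0084,.13],109.1,6,255)
E
```

```text
t 43.6833 p [ 0.46   -0.0794  0.1688] yaw 77.97 tilt [-0.001  0.001] w 0.008972926437936561 F [ 0.1  0.9 -1. ] q [ -24.   17.   93.   -0.   70. -102.]
step mm 16.4 deg [  0.   -0.1 -31.1]
0.01 -0.01 -5.19 0.66 1.35 0.65 255; 0.01 -0.01 -5.19 0.54 1.41 0.65 255; 0.01 -0.01 -5.19 0.41 1.45 0.65 255; 0.01 -0.01 -5.19 0.27 1.48 0.65 255; 0.01 -0.01 -5.19 0.14 1.5 0.65 255; 0.01 -0.01 -5.19 0 1.51 0.65 255
```

Request:
{"api": "jog_arm", "payload": {
  "plan": "0 0 -5.2 0.66 1.35 0.6 255; 0 0 -5.2 0.54 1.41 0.6 255; 0 0 -5.2 0.4 1.45 0.6 255; 0 0 -5.2 0.27 1.48 0.6 255; 0 0 -5.2 0.14 1.5 0.6 255; 0 0 -5.2 0 1.5 0.6 255; 0 0 0 0 0 0 255; 0 0 0 0 0 0 255; 0 0 0 0 0 0 255; 0 0 0 0 0 0 255"
}}

```text
time_s: 44.52
position: [0.4396, 0.0068, 0.1335]
tool_rot: [[-0.947, -0.322, 0.0], [-0.322, 0.947, -0.0], [-0.0, -0.0, -1.0]]
ft_force: [-0.4, 0.3, 0.1]
grip_width: 0.0089
gripper_force: 59.1
```

```bash
python3 - <<'E'
from h import *
im=cam('wrist'); W=cloud(im); rect(W,.032,(.44,.009),.04,.002); rect(W,.006,(.44,.009),.05,.002); st(); plan([.4381,.0084,.072],109.1,4,255)
E
```

```text
rect z 0.0315 c 0.439 0.0082 size 44.8 44.1 ang 18.3 mean [0.4382 0.008 ] n 2419
rect z 0.0055 c 0.4386 0.0081 size 59.5 59.8 ang 18.9 mean [0.4292 0.0048] n 1329
t 44.5667 p [0.4396 0.0068 0.1335] yaw 108.76 tilt [ 0. -0.] w 0.009319486366301795 F [ 0.2  0.2 -0.4] q [ -15.   17.  100.   -0.   63. -123.]
step mm 15.4 deg [-0.   0.  -0.3]
-0 0.01 -0.08 0.02 0.05 1.54 255; -0 0.01 -0.08 0.02 0.05 1.54 255; -0 0.01 -0.08 0.02 0.05 1.54 255; -0 0.01 -0.08 0.02 0.05 1.54 255
```

Request:
{"api": "jog_arm", "payload": {
  "plan": "0 0 -0.3 0.05 0.1 2 255; 0 0 0 0.04 0.1 2 255; 0 0 0 0 0 1.5 255; 0 0 0 0 0 0.6 255; 0 0 0 0 0 0 255; 0 0 0 0 0 0 255; 0 0 0 0 0 0 255; 0 0 0 0 0 0 255; 0 0 0 0 0 0 255"
}}

```text
time_s: 45.32
position: [0.4381, 0.0089, 0.073]
tool_rot: [[-0.945, -0.328, 0.001], [-0.328, 0.945, -0.0], [-0.001, -0.001, -1.0]]
ft_force: [0.0, -1.7, -1.5]
grip_width: 0.009
gripper_force: 59.1
```

```bash
python3 - <<'E'
from h import *
st(); plan([.4381,.0084,.05],109.1,1,255)
E
```

```text
t 45.3167 p [0.4381 0.0089 0.073 ] yaw 109.17 tilt [ 0.001 -0.   ] w 0.009015446093534355 F [ 0.  -1.7 -1.5] q [ -14.   23.  105.   -0.   52. -124.]
step mm 23.0 deg [-0.   0.1  0.1]
-0.05 0.07 0.07 0.02 -0.05 2.3 255
```

Request:
{"api": "jog_arm", "payload": {
  "plan": "0 0 0 0.02 -0.05 0.5 255; 0 0 0 0 0 0.5 255; 0 0 0 0 0 0.5 255; 0 0 0 0 0 0.5 255; 0 0 0 0 0 0 255; 0 0 0 0 0 0 255; 0 0 0 0 0 0 255"
}}

```text
time_s: 45.9
position: [0.4378, 0.0085, 0.0523]
tool_rot: [[-0.945, -0.328, -0.0], [-0.328, 0.945, -0.0], [0.0, 0.0, -1.0]]
ft_force: [-0.4, 0.6, -0.5]
grip_width: 0.0091
gripper_force: 59.1
```

It's entering freely. I'll lower to home (0.0415) and press lightly.

Request:
{"api": "jog_arm", "payload": {
  "plan": "0 0 0 0 0 0.4 255; 0 0 0 0 0 0.4 255; 0 0 0 0 0 0.25 255; 0 0 0 0 0 0.1 255; 0 0 0 0 0 0 255; 0 0 0 0 0 0 255; 0 0 0 0 0 0 255"
}}

```text
time_s: 46.48
position: [0.4376, 0.0085, 0.0416]
tool_rot: [[-0.944, -0.329, 0.0], [-0.329, 0.944, -0.0], [-0.0, -0.0, -1.0]]
ft_force: [-4.1, 0.4, 15.6]
grip_width: 0.0095
gripper_force: 61.6
```

Request:
{"api": "jog_arm", "payload": {
  "plan": "0 0 0 0 0 -0.05 85; 0 0 0 0 0 0 85; 0 0 0 0 0 0 85; 0 0 0 0 0 0 85; 0 0 0 0 0 0 85; 0 0 0 0 0 0 85; 0 0 0 0 0 0 85"
}}

```text
time_s: 47.07
position: [0.4377, 0.0085, 0.0413]
tool_rot: [[-0.945, -0.328, -0.0], [-0.328, 0.945, 0.0], [0.0, 0.0, -1.0]]
ft_force: [0.4, -0.1, -0.3]
grip_width: 0.0569
gripper_force: 0.0
```

Request:
{"api": "jog_arm", "payload": {
  "plan": "0 0 0 0 0 -1 85; 0 0 0 0 0 -2 85; 0 0 0 0 0 -4 85; 0 0 0 0 0 -4 85; 0 0 0 0 0 -4 85; 0 0 0 0 0 -1 85; 0 0 0 0 0 0 85; 0 0 0 0 0 0 85; 0 0 0 0 0 0 85; 0 0 0 0 0 0 85"
}}

```text
time_s: 47.9
position: [0.4371, 0.0086, 0.2]
tool_rot: [[-0.945, -0.328, -0.003], [-0.328, 0.945, 0.001], [0.003, 0.002, -1.0]]
ft_force: [-0.4, -0.4, -0.6]
grip_width: 0.0569
gripper_force: 0.0
```

```bash
python3 - <<'E'
from h import *
st(); im=cam('wrist'); W=cloud(im); rect(W,.0708,(.44,.009),.03,.003); rect(W,.0365,(.44,.009),.016,.002)
im=cam('top'); W=cloud(im); save(im,'top1.png',(120,90,480,300),2.2); see('bushing','top'); rect(W,.0402,(.5093,-.2561),.024,.002)
print('spacers'); see('spacer_a','top',thr=.3); see('washer_a','top',thr=.3)
E
```

```text
t 47.9 p [0.4371 0.0086 0.2   ] yaw 109.17 tilt [-0.003  0.001] w 0.05691486776425411 F [-0.4 -0.4 -0.6] q [ -14.   12.   94.   -0.   74. -124.]
rect z 0.0707 c 0.4381 0.0086 size 29.1 9.4 ang 18.8 mean [0.4377 0.0085] n 307
rect z 0.0365 c 0.4377 0.0084 size 21.6 24.7 ang 18.7 mean [0.4378 0.0083] n 220
top bushing 0.69 [190. 189.  16.  18.] z 0.0133 mean [0.4795 0.2488] circ 0.4786 0.2497 r 19.8 n 103
top bushing 0.66 [209. 156.  16.  17.] z 0.0193 mean [0.5537 0.1993] circ 0.5545 0.1989 r 13.3 n 42
top bushing 0.6 [214. 228.  12.  18.] z 0.0198 mean [0.3938 0.1915] circ 0.3937 0.1926 r 13.2 n 38
top bushing 0.48 [369. 184.  20.  20.] z 0.0639 mean [ 0.4805 -0.1522] circ 0.4792 -0.1517 r 13.2 n 37
rect z 0.0397 c 0.5113 -0.2588 size 30.8 37.9 ang 25.9 mean [ 0.5088 -0.2566] n 113
spacers
top washer_a 0.42 [183. 254.  17.  21.] z 0.0595 mean [0.3326 0.257 ] circ 0.3326 0.2574 r 11.2 n 63
top washer_a 0.4 [365. 186.   8.  15.] z 0.045 mean [ 0.4723 -0.1376] circ 0.474 -0.1404 r 14.4 n 18
```

View pics/top1.png

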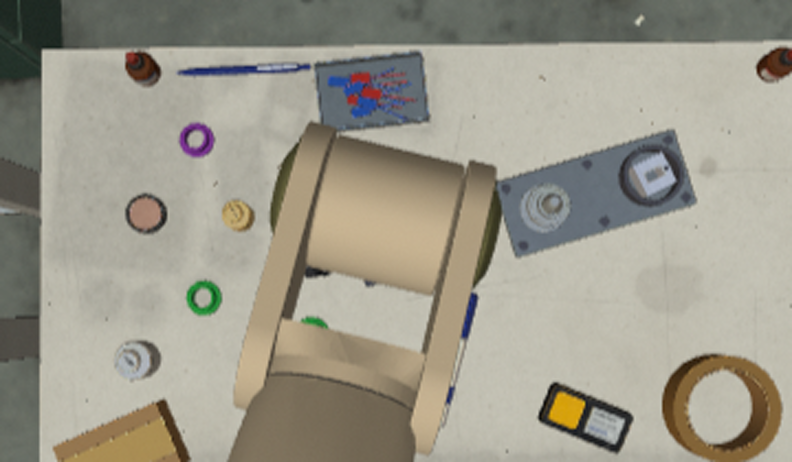

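The top view shows all the steel rings stacked on the bolt and no loose ones left. The lock is turned, the key is at its original height in the rest, and the bystanders haven't moved.

```bash
python3 -c "
from rig import job
print(job.close_job())"
```

```text
the job is handed in; nothing more can be done
None
```

I handed the job in at about 48 s of the 210 s allowed: the bolt holds one spacer, two washers and the bushing in that order, the lock measured 1.398 rad of 1.4 at its stop, and the key is fully home in its rest; one washer slipped on its first lift and was picked up again.

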